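# Drain and crack-test washed filter bowls

## Robot

A 6-joint arm with a two-finger parallel gripper is mounted at the origin on the work surface. World frame = base frame: x ahead of the robot, y to its left, z up, the work surface at z = 0. Lengths are in m, angles in rad, forces in N, time in s.
With the tool pointing down it reaches from about 0.3 to 0.825 m from the base axis. Payload 5.4 kg.
Tool frame: the origin (TCP) lies at the very end of the fingers, on their centre line; the grasp point (between the pads) lies behind it (r.grip_point_offset is the z of the grasp point in the tool frame, in m); z points along the fingers, y is the line along which they close (so a half turn about z gives the same grasp; the last joint's range is limited). The gripper opens to 92 mm and grips with 3 to 60 N. Pads are 20 mm wide; open, the fingers measure 128 mm over their backs; the gripper's body (75 mm by 189 mm) begins 69 mm behind the grasp point.
Start: joints at [0.965, 0.158, 1.597, -0, 1.386, -0.21], TCP at [0.222, 0.531, 0.18] pointing down, gripper open.
Joint ranges: [-2.91, 2.91], [-0.94, 2.29], [0.18, 2.7], [-1.29, 4.43], [0.17, 2.64], [-3, 3]. Speed limits (rad/s): [2.57, 2.57, 3.14, 3.14, 3.14, 3.14].

## Interface

Orientations are given as [roll, pitch, yaw] about the fixed x, y, z axes, in that order (R = Rz(yaw) Ry(pitch) Rx(roll)).
In Python, from cell import r, capture, hand_in gives the robot as it stands.
- The arm moves only by the tool play_rows, never from a script. Its argument "targets" is a list of rows, each an object with "claw": the opening, from 0 (shut) to 1 (fully open); "translation": the shift along the tool's x, y, z in cm, a list of three; "turn": the turn, a rotation vector about the tool's x, y, z in rad, a list of three. In form: [{"claw": claw, "translation": [dx, dy, dz], "turn": [ax, ay, az]}, ...]. A call has 1 to 20 rows; each row is the pose to reach, as a shift and turn from the pose commanded when the call began, along the tool's axes at that moment; what a row does not reach only later rows make up. A row lasts 1/10 s, in which the tool goes at most 50 mm and 8.59 degrees, less where a joint would pass 70% of its speed; a pose out of reach is approached as far as the arm can. A call with a gripper value outside its range is refused whole. The fingers move at their own pace and stop on an object; "force" is the grip in N (left out, the last holds). Time passes only in rows, so rows that repeat a pose let the fingers close. It gives the time, the measured TCP pose, the force, the opening and the grip force at its end, in the units of the state.
- r.get_obs(): the state, without advancing time (a new reading comes with each control period).
- capture(name): name is "scene" or "top" or "wrist"; returns a dict with "img" (420x560x3 uint8, red, green, blue), "z_map" (420x560 float32, m along the optical axis (not along the pixel's ray), 0 where there is no reading), "mtx" (3x3 intrinsics, pixels), "D" ([k1, k2, p1, p2, k3] as OpenCV has them; the pictures are not rectified), "world_from_camera" (4x4, takes a point from camera to world coordinates); the wrist camera has in their place "tool_from_camera" (4x4, takes a point from camera to tool coordinates, whose origin is the TCP and whose axes are the flange's). Camera axes: x right, y down, z forward; pixel columns grow to the right and rows downward; lengths in m; the calibration is good to about 2 mm. A picture is of the moment at which its call begins: read the wrist's pose just before it.
- hand_in(): hands the job in; it is judged then, once.
The state is a dict: "clock": time; "q": joint angles; "joint_vel": joint speeds; "joint_torque": joint torques, N m; "ee_pos": TCP position; "orientation": TCP orientation; "wrist_force": force on the tool from outside, world axes, zero at the start; "ft_torque": the same for the moment, N m; "gripper_width": finger opening in m; "finger_force": force on a finger pad.
Only numpy, scipy, OpenCV 4.12 (cv2) and the standard library are available. Lean on these libraries where they do the work, as an engineer would, in place of code of your own. Each camera call takes 0.05 s, during which the arm holds its last target. There are 200 camera calls.

## Task

Turn every washed filter bowl that lies on the mat mouth down over a post of the drying rack, rim flat on the plate. Then take the probe from its holder and hold its tip lightly for about a second on the test spot of the reference block, then on the spot on the upturned foot of each bowl, from the shortest bowl to the tallest, and then on the reference block once more; finally hang the probe back in its holder, fully home. Leave the spray can, spanner and valve cartridge where they are.

Things in the scene. Friction and masses are not known exactly. Their poses are not given: they have to be found in the camera images.
- bowl_short: short filter bowl: aluminium cup 95 mm long, round body 52 mm outside, bore 44 mm; closed end a hexagonal foot 12 mm thick, 56 mm across flats, 65 mm across corners. 0.15 to 0.4 kg. Starts lying on the mat, axis 28 mm above it, mouth towards the robot. Origin: centre of the foot's outer face, with its dark 16 mm test spot; +x along the axis to the mouth. May be absent
- bowl_short_mouth (a point): centre of the short bowl's mouth plane, 95 mm from the foot face along the bowl's +x; the rim is 56 mm in diameter for the last 14 mm, the cup is 78 mm deep inside. May be absent
- bowl_medium: medium filter bowl: aluminium cup 115 mm long, round body 52 mm outside, bore 44 mm; closed end a hexagonal foot 12 mm thick, 56 mm across flats, 65 mm across corners. 0.15 to 0.4 kg. Starts lying on the mat, axis 28 mm above it, mouth towards the robot. Origin: centre of the foot's outer face, with its dark 16 mm test spot; +x along the axis to the mouth. May be absent
- bowl_medium_mouth (a point): centre of the medium bowl's mouth plane, 115 mm from the foot face along the bowl's +x; the rim is 56 mm in diameter for the last 14 mm, the cup is 98 mm deep inside. May be absent
- bowl_tall: tall filter bowl: aluminium cup 135 mm long, round body 52 mm outside, bore 44 mm; closed end a hexagonal foot 12 mm thick, 56 mm across flats, 65 mm across corners. 0.15 to 0.4 kg. Starts lying on the mat, axis 28 mm above it, mouth towards the robot. Origin: centre of the foot's outer face, with its dark 16 mm test spot; +x along the axis to the mouth. May be absent
- bowl_tall_mouth (a point): centre of the tall bowl's mouth plane, 135 mm from the foot face along the bowl's +x; the rim is 56 mm in diameter for the last 14 mm, the cup is 118 mm deep inside. May be absent
- mat: flat grey mat 260 x 350 x 4 mm, fixed, on which the bowls lie; origin at the centre of its underside, y along its long side
- rack: drying rack, fixed: steel base plate 80 x 260 x 12 mm with three upright white posts, 26 mm diameter with rounded tops, standing 72 mm above the plate, 95 mm apart in a row along its y axis. Origin: centre of the plate's underside, z up
- probe: crack-test probe, upright in its holder: square grey grip 28 x 28 mm, 60 mm high (sides along x and y) on a black flange 40 mm wide, 6 mm thick; below it a round steel shaft 16 mm wide, 60 mm long, and a brass nib 8 mm wide. Origin on its axis at the flange's underside, z up; grip from z = 6 to 66 mm, nib end at z = -73 mm. 0.17 kg
- probe_tip (a point): the very end of the probe's brass nib; the nib springs back into the shaft up to 9 mm, 0.4 N per mm
- holder: probe holder, fixed: aluminium square tube 48 x 48 mm, 85 mm high, on a 75 x 75 mm foot; open bore 24 x 24 mm down its middle, in which the probe's shaft hangs with the flange resting on top. Origin: centre of its underside, z up
- ref_block: bare steel reference block, fixed, 50 x 50 x 40 mm with a dark 16 mm test spot in the middle of its top; origin at the centre of its underside
- ref_spot (a point): centre of the test spot on top of the reference block
- spray_can: bystander: blue spray can, 60 mm diameter, 170 mm tall; leave alone. Origin: centre of its underside
- spanner: bystander: steel spanner, 160 mm long, lying flat; leave alone
- cartridge: bystander: small steel valve cartridge, 36 mm diameter, 65 mm tall, standing; leave alone. Origin: centre of its underside
- post0 (a point): foot of a rack post, on the top face of the plate (rack y = -95 mm); the post rises 72 mm from here. Any bowl may go on any post
- post1 (a point): foot of a rack post, on the top face of the plate (rack y = 0 mm); the post rises 72 mm from here. Any bowl may go on any post
- post2 (a point): foot of a rack post, on the top face of the plate (rack y = +95 mm); the post rises 72 mm from here. Any bowl may go on any post
Not all that is in view belongs to the job. Leave any orange or red look-alike of the bowl_tall alone.

How it is judged:
On the way, in this order (a step that is already met when the one before it is completed fails the run):
1. every bowl stands mouth down on a post of the drying rack ((horizontal distance between bowl_short_mouth and post0 below 0.016 m or horizontal distance between bowl_short_mouth and post1 below 0.016 m or horizontal distance between bowl_short_mouth and post2 below 0.016 m) and z of each of bowl_short_mouth, bowl_medium_mouth, bowl_tall_mouth in the frame of rack below 0.018 m and angle between each of bowl_short, bowl_medium, bowl_tall's own x axis and vertical above 3 rad and linear speed of each of bowl_short, bowl_medium, bowl_tall below 0.05 m/s and (horizontal distance between bowl_medium_mouth and post0 below 0.016 m or horizontal distance between bowl_medium_mouth and post1 below 0.016 m or horizontal distance between bowl_medium_mouth and post2 below 0.016 m) and (horizontal distance between bowl_tall_mouth and post0 below 0.016 m or horizontal distance between bowl_tall_mouth and post1 below 0.016 m or horizontal distance between bowl_tall_mouth and post2 below 0.016 m)), for 0.3 s.
2. the probe tip touches the spot on the reference block (contact force between probe and ref_block above 0.4 N and distance between probe_tip and ref_spot below 0.009 m), for 0.5 s.
3. the probe tip touches the spot on the foot of the short bowl (contact force between probe and bowl_short above 0.4 N and distance between probe_tip and bowl_short below 0.009 m), for 0.5 s.
4. the probe tip touches the spot on the foot of the medium bowl (contact force between probe and bowl_medium above 0.4 N and distance between probe_tip and bowl_medium below 0.009 m), for 0.5 s.
5. the probe tip touches the spot on the foot of the tall bowl (contact force between probe and bowl_tall above 0.4 N and distance between probe_tip and bowl_tall below 0.009 m), for 0.5 s.
6. the probe tip touches the spot on the reference block again (all of step 2), for 0.5 s.
At the end, for the whole second after the job is handed in: each bowl present is mouth down on a post: mouth within 16 mm of the post axis, at most 6 mm above the plate, within 8 deg of vertical; the probe hangs in its holder: axis within 9 mm, flange at most 4 mm above its top, within 4.5 deg of upright; all at rest (all of step 1 and horizontal distance between probe and holder below 0.009 m and z of probe in the frame of holder below 0.089 m and angle between probe's own z axis and vertical below 0.08 rad and linear speed of probe below 0.05 m/s); the robot touches nothing.
It fails at once if the spray can is moved more than 30 mm (distance of spray_can from where it was at the start of the episode above 0.03 m).
It fails at once if the spanner is moved more than 30 mm (distance of spanner from where it was at the start of the episode above 0.03 m).
It fails at once if the cartridge is moved more than 30 mm (distance of cartridge from where it was at the start of the episode above 0.03 m).
It fails at once if the probe is pressed onto a bowl or the reference block with more than 25 N (contact force between probe and ref_block above 25 N or contact force between probe and bowl_short above 25 N or contact force between probe and bowl_medium above 25 N or contact force between probe and bowl_tall above 25 N).
Of bowl_short, bowl_medium, bowl_tall only 2 to 3 are there at a start; the rules pass over those that are not, and their reading is None.
At some moment in a run one of bowl_short, bowl_medium, bowl_tall may be knocked a few centimetres aside while the robot is not near it.
It also fails if it takes over 210 s, if anything falls off the work surface, if the arm or the gripper's body presses on something with over 40 N, if the wrist force passes 120 N, or if a joint passes its speed limit or range.

## Working session

There is one attempt and no reset: what is moved stays moved. The work goes in short steps, Python scripts to look and compute and a tool call to move; the robot and the scene stay as the last step left them, time stands still between calls to the robot, and variables do not carry over. Pictures are saved under pics/ and viewed, at most 14 in all, crops included, and the job is handed in when it is done.

Besides the shell and the picture viewer there is one more tool, called after "Request:" as name([rows], argument=value, ...), one row to a line, values as JSON. play_rows: Moves the arm, as the interface text tells. Its arguments: {"type":"object","properties":{"targets":{"type":"array","items":{"type":"object","properties":{"claw":{"type":"number"},"translation":{"type":"array","items":{"type":"number"}},"turn":{"type":"array","items":{"type":"number"}}}}},"force":{"type":"number"}},"required":["targets"]}

```bash
mkdir -p pics; ls; cat > h.py <<'E'
import numpy as np, cv2
from scipy.spatial.transform import Rotation as R
from cell import r, capture, hand_in
def save(c,n): cv2.imwrite('pics/'+n,cv2.cvtColor(c['img'],cv2.COLOR_RGB2BGR))
def pose():
    o=r.get_obs(); T=np.eye(4); T[:3,:3]=R.from_euler('xyz',o['orientation']).as_matrix(); T[:3,3]=o['ee_pos']; return T
def cap(n):
    P=pose(); c=capture(n)
    c['W']=P@c['tool_from_camera'] if n=='wrist' else np.array(c['world_from_camera'])
    return c
def cloud(c):
    h,w=c['z_map'].shape; u,v=np.meshgrid(np.arange(w),np.arange(h))
    p=cv2.undistortPoints(np.stack([u,v],-1).reshape(-1,1,2).astype(float),np.array(c['mtx']),np.array(c['D'])).reshape(h,w,2)
    z=c['z_map'][...,None]; X=np.concatenate([p*z,z],-1)
    return X@c['W'][:3,:3].T+c['W'][:3,3]
def ray(c,uv,z):
    p=cv2.undistortPoints(np.array(uv,float).reshape(-1,1,2),np.array(c['mtx']),np.array(c['D'])).reshape(-1,2)
    d=np.c_[p,np.ones(len(p))]@c['W'][:3,:3].T; o=c['W'][:3,3]
    return o+d*((z-o[2])/d[:,2:])
def plan(pos,rpy):
    "shift (cm) and turn from commanded~measured pose"
    P=pose(); G=R.from_euler('xyz',rpy).as_matrix()
    print('shift cm',np.round(P[:3,:3].T@(np.array(pos)-P[:3,3])*100,2),'turn',np.round(R.from_matrix(P[:3,:3].T@G).as_rotvec(),3))
E
python3 - <<'E'
from h import *
for n in('top','scene'):
    c=cap(n); save(c,n+'0.png'); print(n,np.round(c['W'],3).tolist(),c['mtx'][0][0])
o=r.get_obs(); print(o, r.grip_point_offset)
E
```

```text
pics
top [[0.019, -0.992, 0.122, 0.308], [-1.0, -0.02, -0.01, 0.105], [0.012, -0.122, -0.992, 1.666], [0.0, 0.0, 0.0, 1.0]] 503.0178040495147
scene [[0.238, 0.613, -0.753, 1.307], [0.971, -0.155, 0.181, -0.086], [-0.006, -0.775, -0.632, 0.764], [0.0, 0.0, 0.0, 1.0]] 395.2702496425892
{'clock': 0.1, 'q': array([ 9.64894635e-01,  1.58991081e-01,  1.59807017e+00, -3.64410654e-05,
        1.38616182e+00, -2.10099626e-01]), 'joint_vel': array([-0.00018095,  0.00012541, -0.00173024, -0.00073123,  0.00197596,
       -0.0005344 ]), 'joint_torque': array([ 4.06940444e-04, -3.86504960e+01, -3.22959781e+01,  7.03636743e-02,
        3.39106936e-02, -3.34569484e-05]), 'ee_pos': array([0.22137361, 0.53002988, 0.17883266]), 'orientation': array([-3.13999062e+00, -3.05011500e-04,  2.74579706e+00]), 'wrist_force': array([ 0.6338617 , -0.56314192,  0.0775798 ]), 'ft_torque': array([ 0.0116672 , -0.04125458,  0.02446838]), 'finger_force': 0.0, 'gripper_width': 0.091797610261169} -0.0187
```

View pics/top0.png

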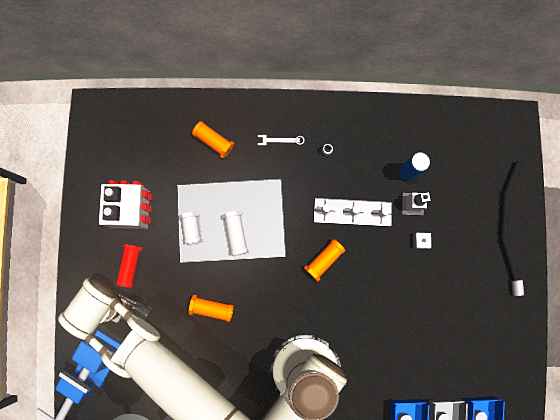

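View pics/scene0.png

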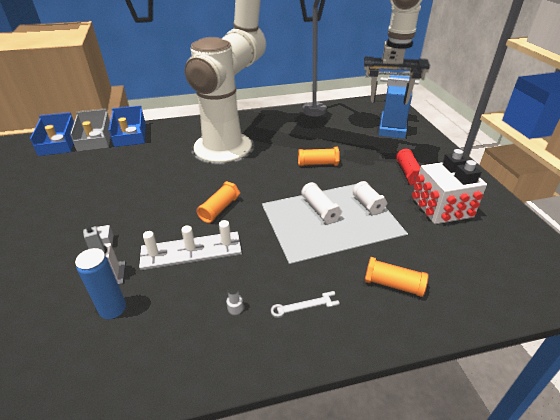

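The top view shows two bowls on the mat at about (191,228) and (234,232), mouths towards the robot. The rack is at (353,211), the holder and probe at (416,203), the reference block at (424,241) and the can at (415,167). The orange and red cylinders are decoys.

```bash
cat > m.py <<'E'
from h import *
c=cap('top'); X=cloud(c); 
s=cap('scene'); Y=cloud(s)
P=np.concatenate([X.reshape(-1,3),Y.reshape(-1,3)]); C=np.concatenate([c['img'].reshape(-1,3),s['img'].reshape(-1,3)]).astype(int)
def box(u0,u1,v0,v1,zl,zh,sat=None):
    p=X[v0:v1,u0:u1].reshape(-1,3); return p[(p[:,2]>zl)&(p[:,2]<zh)]
m=box(178,286,180,264,-.01,.012); print('mat z',np.median(m[:,2]),m.min(0).round(3),m.max(0).round(3))
for n,b in dict(left=(176,208,205,255),right=(215,252,205,262)).items():
    p=box(*b,.02,.09); rc=cv2.minAreaRect((p[:,:2]*1000).astype(np.float32)); print(n,len(p),rc,p[:,2].max())
p=box(308,398,190,232,.004,.03); print('rack',cv2.minAreaRect((p[:,:2]*1000).astype(np.float32)),np.median(p[:,2]))
for b in((308,335),(338,366),(368,396)):
    p=box(*b,185,232,.07,.12); print('post',len(p),np.median(p,0).round(3),p[:,2].max())
p=box(412,436,228,252,.03,.06); print('ref',cv2.minAreaRect((p[:,:2]*1000).astype(np.float32)),np.median(p,0))
p=box(398,434,180,222,.12,.18); print('grip',len(p),np.median(p,0),p.min(0),p.max(0))
p=box(398,436,180,222,.075,.1); print('tubetop',len(p),np.median(p,0),p.min(0),p.max(0))
p=box(398,436,145,185,.15,.2); print('can',len(p),np.median(p,0),p.min(0),p.max(0))
big=[cv2.resize(c['img'][170:265,170:300],None,fx=5,fy=5,interpolation=cv2.INTER_CUBIC)[:,:],cv2.resize(c['img'][145:255,305:445],None,fx=5,fy=5,interpolation=cv2.INTER_CUBIC)]
im=np.zeros((600,800,3),np.uint8)
a=cv2.resize(c['img'][170:265,170:260],(400,422)); b=cv2.resize(c['img'][150:255,340:445],(400,400)); im[:422,:400]=a; im[:400,400:]=b
save({'img':im},'crop.png')
E
python3 m.py
```

```text
mat z 0.0032173579740952807 [ 0.343  0.069 -0.01 ] [0.63  0.436 0.012]
left 500 ((457.1973876953125, 381.92431640625), (96.21006774902344, 65.00081634521484), 9.472013473510742) 0.06739594148372863
right 692 ((444.2239074707031, 232.15333557128906), (136.02932739257812, 63.5120735168457), 14.934795379638672) 0.06943997388710788
rack ((530.16455078125, -156.0484161376953), (139.6755828857422, 303.576904296875), 0.974122941493988) 0.011681789809410259
post 53 [ 0.526 -0.057  0.083] 0.09269309824966498
post 57 [ 0.523 -0.152  0.084] 0.09170526693943137
post 56 [ 0.519 -0.246  0.084] 0.09373517873965187
ref ((433.48638916015625, -384.9140319824219), (50.427696228027344, 54.0869255065918), 1.0329967737197876) [ 0.4317889  -0.38256103  0.04097711]
grip 117 [ 0.55587247 -0.35533432  0.15108761] [ 0.54136478 -0.37465582  0.12011429] [ 0.5728583  -0.34167872  0.16175124]
tubetop 117 [ 0.54502261 -0.3465261   0.08671721] [ 0.53236804 -0.38342577  0.07646305] [ 0.58150557 -0.33508003  0.09983381]
can 290 [ 0.66316899 -0.3370863   0.1700839 ] [ 0.63764396 -0.3673477   0.15003523] [ 0.69379963 -0.30921234  0.18176604]
```

View pics/crop.png

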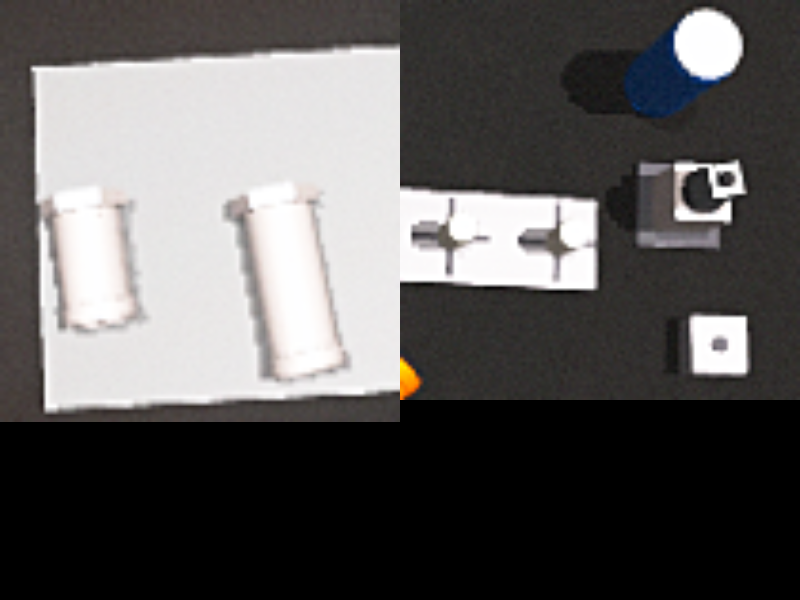

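The bowls present are the short one (96 mm, on the left) and the tall one (136 mm, on the right); there is no medium bowl. Next I'll look at them from closer in.

```bash
python3 - <<'E'
from h import *
print([a for a in dir(r) if not a.startswith('_')])
plan([.43,.30,.33],[np.pi,0,-np.pi+.2])
E
```

```text
['IKError', 'get_obs', 'grip_point_offset']
shift cm [-28.11 -13.22 -15.08] turn [-0.001 -0.001 -0.596]
```

Request:
play_rows([
  {"claw":1,"translation":[-28.1,-13.2,-15.1],"turn":[0,0,-0.596]},
  {"claw":1,"translation":[-28.1,-13.2,-15.1],"turn":[0,0,-0.596]},
  {"claw":1,"translation":[-28.1,-13.2,-15.1],"turn":[0,0,-0.596]},
  {"claw":1,"translation":[-28.1,-13.2,-15.1],"turn":[0,0,-0.596]},
  {"claw":1,"translation":[-28.1,-13.2,-15.1],"turn":[0,0,-0.596]},
  {"claw":1,"translation":[-28.1,-13.2,-15.1],"turn":[0,0,-0.596]},
  {"claw":1,"translation":[-28.1,-13.2,-15.1],"turn":[0,0,-0.596]},
  {"claw":1,"translation":[-28.1,-13.2,-15.1],"turn":[0,0,-0.596]},
  {"claw":1,"translation":[-28.1,-13.2,-15.1],"turn":[0,0,-0.596]},
  {"claw":1,"translation":[-28.1,-13.2,-15.1],"turn":[0,0,-0.596]},
])

```text
clock: 1.2
ee_pos: [0.4291, 0.301, 0.3297]
orientation: [3.141, -0.002, -2.941]
wrist_force: [0.1, -0.0, 0.2]
gripper_width: 0.092
finger_force: 0.0
```

```bash
python3 - <<'E'
from h import *
c=cap('wrist'); save(c,'w1.png'); np.savez('w1.npz',**c)
print(np.round(c['tool_from_camera'],3).tolist(),c['mtx'][0][0]); o=r.get_obs(); print(o['q'],o['ee_pos'],o['orientation'])
E
```

```text
[[-0.0, -0.969, -0.249, 0.07], [1.0, -0.0, -0.0, 0.001], [0.0, -0.249, 0.969, -0.204], [0.0, 0.0, 0.0, 1.0]] 306.6517934427885
[ 3.81258594e-01 -2.70882462e-02  1.50054992e+00  5.25453800e-04
  1.67021201e+00 -1.39129063e+00] [0.42878912 0.30126616 0.32953425] [ 3.14144964e+00 -2.14094992e-03 -2.93978800e+00]
```

View pics/w1.png

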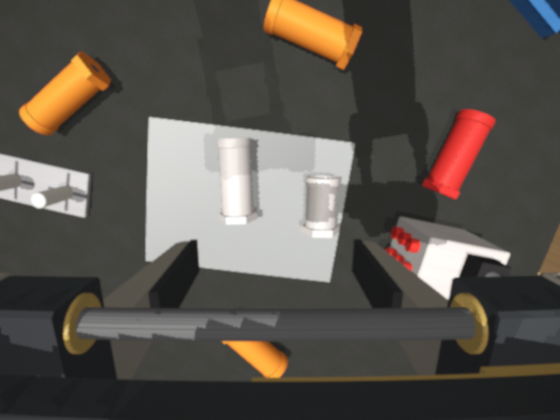

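The wrist view shows the tall bowl at about (235,180) and the short one at (322,205), mouths up-image (towards the robot), on the mat. The nearest rack post is at lower left, (40,200).

```bash
cat > bowls.py <<'E'
from h import *
import sys
def bowls(c,boxes):
    X=cloud(c)
    for n,(u0,u1,v0,v1) in boxes.items():
        p=X[v0:v1,u0:u1].reshape(-1,3); p=p[(p[:,2]>.03)&(p[:,2]<.08)]
        q=(p[:,:2]*1000).astype(np.float32); (cx,cy),(w,h),a=cv2.minAreaRect(q)
        if w<h: a+=90; w,h=h,w
        a=np.radians(a); d=np.array([np.cos(a),np.sin(a)]); 
        if d[0]>0: d=-d
        s=(p[:,:2]-[cx/1000,cy/1000])@d; e=[s.min(),s.max()]
        foot=np.array([cx,cy])/1000+d*e[0]
        # ridge direction
        r_=p[p[:,2]>np.percentile(p[:,2],60)][:,:2]; b=cv2.fitLine(r_.astype(np.float32),cv2.DIST_HUBER,0,.01,.01).ravel()
        b=b if b[0]<0 else np.r_[-b[:2],b[2:]]
        print(n,len(p),'c',round(cx),round(cy),'LxW',round(w),round(h),'rect ang',round(np.degrees(np.arctan2(d[1],d[0])),1),'ridge ang',round(float(np.degrees(np.arctan2(b[1],b[0]))),1),'ridge pt',b[2:].round(3),'zmax',p[:,2].max().round(3),'foot',foot.round(3))
if __name__=='__main__':
    c=dict(np.load('w1.npz')); bowls(c,dict(tall=(205,265,125,230),short=(295,352,160,245)))
    X=cloud(c); print('mat',np.median(X[220:260,160:200].reshape(-1,3),0))
E
python3 bowls.py
```

```text
tall 2742 c 445 238 LxW 134 64 rect ang -166.4 ridge ang -166.5 ridge pt [0.447 0.239] zmax 0.061 foot [0.51  0.253]
short 1861 c 457 386 LxW 95 64 rect ang -169.0 ridge ang -169.6 ridge pt [0.459 0.387] zmax 0.061 foot [0.504 0.395]
mat [0.54889232 0.17213018 0.00424903]
```

```bash
cat >> h.py <<'E'
def tcp(g,rpy): return np.array(g)+R.from_euler('xyz',rpy).as_matrix()[:,2]*.0187
def bowl_g(foot,psi,d,z=.032): return [foot[0]+d*np.cos(psi),foot[1]+d*np.sin(psi),z]
E
python3 - <<'E'
from h import *
rpy=[np.pi,-.75,-2.955]; g=bowl_g((.504,.395),-2.955,.038); t=tcp(g,rpy); print(g,t)
plan(t+[0.0,0,.12],rpy)
E
```

```text
[np.float64(0.46665960244138616), np.float64(0.3879505524922398), 0.032] [0.45413421 0.3855859  0.01831742]
shift cm [-4.21  7.75 19.11] turn [-0.006  0.748  0.015]
```

Request:
play_rows([
  {"claw":1,"translation":[-4.2,7.75,19.1],"turn":[-0.006,0.748,0.015]},
  {"claw":1,"translation":[-4.2,7.75,19.1],"turn":[-0.006,0.748,0.015]},
  {"claw":1,"translation":[-4.2,7.75,19.1],"turn":[-0.006,0.748,0.015]},
  {"claw":1,"translation":[-4.2,7.75,19.1],"turn":[-0.006,0.748,0.015]},
  {"claw":1,"translation":[-4.2,7.75,19.1],"turn":[-0.006,0.748,0.015]},
  {"claw":1,"translation":[-4.2,7.75,19.1],"turn":[-0.006,0.748,0.015]},
  {"claw":1,"translation":[-4.2,7.75,19.1],"turn":[-0.006,0.748,0.015]},
])

```text
clock: 1.95
ee_pos: [0.4529, 0.3848, 0.1329]
orientation: [-3.138, -0.76, -2.958]
wrist_force: [0.4, -0.1, 0.0]
gripper_width: 0.0922
finger_force: 0.0
```

```bash
python3 - <<'E'
from h import *
print(r.get_obs()['q'])
rpy=[np.pi,-.75,-2.955]; g=bowl_g((.504,.395),-2.955,.038); t=tcp(g,rpy)
plan(t,rpy)
c=cap('wrist'); X=cloud(c); p=X.reshape(-1,3); p=p[(p[:,2]>.03)&(p[:,2]<.08)&(abs(p[:,0]-.457)<.08)&(abs(p[:,1]-.386)<.06)]; print(len(p),p.min(0),p.max(0))
if len(p)>50: print(cv2.minAreaRect((p[:,:2]*1000).astype(np.float32)))
E
```

```text
[ 0.40823462  0.91868754  0.83329581  0.17768407  2.13052131 -1.31174334]
shift cm [-7.99  0.09  8.21] turn [-0.002 -0.01  -0.002]
4082 [0.40686349 0.3514833  0.03028612] [0.48798053 0.4157069  0.06004349]
((448.1455078125, 385.697265625), (77.05033111572266, 54.870361328125), 11.89111614227295)
```

Request:
play_rows([
  {"claw":1,"translation":[-4,0,4.1],"turn":[0,0,0]},
  {"claw":1,"translation":[-6.5,0.05,6.6],"turn":[0,0,0]},
  {"claw":1,"translation":[-8.0,0.1,8.2],"turn":[0,0,0]},
  {"claw":1,"translation":[-8.0,0.1,8.2],"turn":[0,0,0]},
  {"claw":0,"translation":[-8.0,0.1,8.2],"turn":[0,0,0]},
  {"claw":0,"translation":[-8.0,0.1,8.2],"turn":[0,0,0]},
  {"claw":0,"translation":[-8.0,0.1,8.2],"turn":[0,0,0]},
  {"claw":0,"translation":[-8.0,0.1,8.2],"turn":[0,0,0]},
  {"claw":0,"translation":[-8.0,0.1,8.2],"turn":[0,0,0]},
  {"claw":0,"translation":[-8.0,0.1,8.2],"turn":[0,0,0]},
  {"claw":0,"translation":[-8.0,0.1,8.2],"turn":[0,0,0]},
  {"claw":0,"translation":[-8.0,0.1,8.2],"turn":[0,0,0]},
], force=30)

```text
clock: 3.2
ee_pos: [0.4585, 0.386, 0.0252]
orientation: [-3.141, -0.748, -2.958]
wrist_force: [0.7, -1.0, 0.6]
gripper_width: 0.0423
finger_force: 28.2
```

```bash
python3 - <<'E'
from h import *
o=r.get_obs();print(o['q'],o['ee_pos'],o['wrist_force'],o['gripper_width'])
c=cap('wrist'); save(c,'w2.png'); X=cloud(c); p=X.reshape(-1,3); p=p[(p[:,2]>.02)&(p[:,2]<.09)&(abs(p[:,0]-.43)<.08)&(abs(p[:,1]-.386)<.05)]; print(p.max(0))
E
```

```text
[ 0.40637082  1.03823249  0.84916444  0.16409111  1.98505632 -1.34008088] [0.45854616 0.38597113 0.02524783] [ 0.66007855 -0.95870098  0.60964479] 0.04228229855970009
[0.50994354 0.43168517 0.08995983]
```

View pics/w2.png

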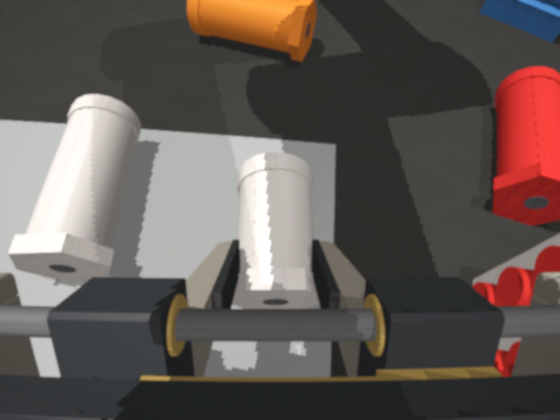

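The picture shows the short bowl between the fingers at about (275,230). The width reads 42 mm, less than the 52 mm body, and the TCP is 8 mm short of its target, so I'll open and check.

Request:
play_rows([
  {"claw":1,"translation":[0,0,0],"turn":[0,0,0]},
  {"claw":1,"translation":[0,0,0],"turn":[0,0,0]},
  {"claw":1,"translation":[0,0,0],"turn":[0,0,0]},
  {"claw":1,"translation":[0,0,0],"turn":[0,0,0]},
  {"claw":1,"translation":[0,0,0],"turn":[0,0,0]},
  {"claw":1,"translation":[0,0,0],"turn":[0,0,0]},
])

```text
clock: 3.85
ee_pos: [0.4584, 0.3863, 0.0252]
orientation: [3.141, -0.748, -2.957]
wrist_force: [-0.5, 0.3, -0.5]
gripper_width: 0.0885
finger_force: 0.0
```

```bash
python3 - <<'E'
from h import *
o=r.get_obs();print(o['q'],o['ee_pos'],o['wrist_force'],o['gripper_width'])
rpy=[np.pi,-.75,-2.955]; g=bowl_g((.504,.395),-2.955,.038); t=tcp(g,rpy)
plan(t,rpy)
c=cap('wrist'); X=cloud(c)
p=X[150:310,235:318].reshape(-1,3); p=p[(p[:,2]>.03)&(p[:,2]<.08)]; print(p.min(0),p.max(0), cv2.minAreaRect((p[:,:2]*1000).astype(np.float32)))
E
```

```text
[ 0.40662241  1.03822061  0.8492989   0.16456644  1.98465943 -1.34006774] [0.45843423 0.38625713 0.02515249] [-0.54804444  0.25234663 -0.47967312] 0.08851849682994808
shift cm [-0.15  0.01  0.8 ] turn [ 0.002  0.002 -0.002]
[0.40647382 0.35093946 0.03005585] [0.50893793 0.4211248  0.06161469] ((457.6061096191406, 386.878173828125), (96.37618255615234, 55.82887649536133), 10.90793228149414)
```

Request:
play_rows([
  {"claw":1,"translation":[-0.15,0,0.8],"turn":[0,0,0]},
  {"claw":1,"translation":[-0.15,0,0.8],"turn":[0,0,0]},
  {"claw":1,"translation":[-0.15,0,0.8],"turn":[0,0,0]},
  {"claw":0,"translation":[-0.15,0,0.8],"turn":[0,0,0]},
  {"claw":0,"translation":[-0.15,0,0.8],"turn":[0,0,0]},
  {"claw":0,"translation":[-0.15,0,0.8],"turn":[0,0,0]},
  {"claw":0,"translation":[-0.15,0,0.8],"turn":[0,0,0]},
  {"claw":0,"translation":[-0.15,0,0.8],"turn":[0,0,0]},
  {"claw":0,"translation":[-0.15,0,0.8],"turn":[0,0,0]},
  {"claw":0,"translation":[-0.15,0,0.8],"turn":[0,0,0]},
  {"claw":0,"translation":[-0.15,0,0.8],"turn":[0,0,0]},
])

```text
clock: 5.0
ee_pos: [0.4543, 0.3853, 0.0181]
orientation: [-3.141, -0.748, -2.957]
wrist_force: [0.7, -0.8, -0.3]
gripper_width: 0.0465
finger_force: 28.2
```

Request:
play_rows([
  {"claw":1,"translation":[0,0,0],"turn":[0,0,0]},
  {"claw":1,"translation":[0,0,0],"turn":[0,0,0]},
  {"claw":1,"translation":[-0.35,0,0.37],"turn":[0,0,0]},
  {"claw":1,"translation":[-0.35,0,0.37],"turn":[0,0,0]},
  {"claw":1,"translation":[-0.35,0,0.37],"turn":[0,0,0]},
  {"claw":0,"translation":[-0.35,0,0.37],"turn":[0,0,0]},
  {"claw":0,"translation":[-0.35,0,0.37],"turn":[0,0,0]},
  {"claw":0,"translation":[-0.35,0,0.37],"turn":[0,0,0]},
  {"claw":0,"translation":[-0.35,0,0.37],"turn":[0,0,0]},
  {"claw":0,"translation":[-0.35,0,0.37],"turn":[0,0,0]},
  {"claw":0,"translation":[-0.35,0,0.37],"turn":[0,0,0]},
  {"claw":0,"translation":[-0.35,0,0.37],"turn":[0,0,0]},
  {"claw":0,"translation":[-0.35,0,0.37],"turn":[0,0,0]},
])

```text
clock: 6.3
ee_pos: [0.4543, 0.3853, 0.0131]
orientation: [-3.141, -0.748, -2.957]
wrist_force: [0.6, -0.2, -1.7]
gripper_width: 0.0504
finger_force: 27.1
```

```bash
python3 - <<'E'
from h import *
o=r.get_obs();print(o['ee_pos'],o['wrist_force'],o['gripper_width'])
c=cap('wrist'); save({'img':np.ascontiguousarray(c['img'][130:400,150:400])},'w3.png')
E
```

```text
[0.45429984 0.38531193 0.01311988] [ 0.55309588 -0.16009632 -1.72307059] 0.05042239790251503
```

View pics/w3.png

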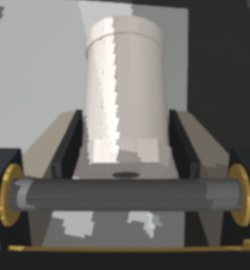

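The width now reads 50 mm, so the fingers hold the body near its diameter. I'll lift and refine the post positions from both fixed views.

Request:
play_rows([
  {"claw":0,"translation":[3,0,-3.2],"turn":[0,0,0]},
  {"claw":0,"translation":[6,0,-6.4],"turn":[0,0,0]},
  {"claw":0,"translation":[9.5,0,-10.2],"turn":[0,0,0]},
  {"claw":0,"translation":[13.6,0,-14.6],"turn":[0,0,0]},
  {"claw":0,"translation":[13.6,0,-14.6],"turn":[0,0,0]},
  {"claw":0,"translation":[13.6,0,-14.6],"turn":[0,0,0]},
], force=45)

```text
clock: 6.95
ee_pos: [0.455, 0.386, 0.2144]
orientation: [3.14, -0.742, -2.956]
wrist_force: [-0.0, -0.4, -3.2]
gripper_width: 0.0496
finger_force: 41.4
```

```bash
python3 - <<'E'
from h import *
o=r.get_obs();print(o['q'],o['ee_pos'],o['wrist_force'],o['gripper_width'])
for n in('top','scene'):
    p=cloud(cap(n)).reshape(-1,3)
    for y in(-.057,-.152,-.246):
        q=p[(np.hypot(p[:,0]-.523,p[:,1]-y)<.025)&(p[:,2]>.077)&(p[:,2]<.1)]; print(n,len(q),((q.max(0)+q.min(0))/2).round(4),np.ptp(q,axis=0).round(3),q.mean(0).round(4))
plan([.45,.10,.30],[np.pi,0,-2.9])
plan(tcp([.519,-.246,.072+.12],[np.pi,.82,2.7]),[np.pi,.82,2.7])
E
```

```text
[ 0.40796087  0.85138324  0.77152485  0.19347619  2.23915479 -1.28495547] [0.45498898 0.38595833 0.2144186 ] [-0.02675743 -0.40591883 -3.16031571] 0.04964369032292939
top 50 [ 0.5267 -0.0586  0.0846] [0.024 0.023 0.015] [ 0.5261 -0.0577  0.0834]
top 48 [ 0.5226 -0.1531  0.0853] [0.024 0.026 0.014] [ 0.5231 -0.1525  0.0852]
top 49 [ 0.5211 -0.2458  0.0849] [0.022 0.023 0.014] [ 0.5202 -0.2459  0.0839]
scene 63 [ 0.5282 -0.0537  0.0824] [0.025 0.022 0.009] [ 0.5307 -0.0536  0.0832]
scene 69 [ 0.5257 -0.1505  0.0827] [0.026 0.025 0.011] [ 0.5273 -0.1503  0.0827]
scene 71 [ 0.5225 -0.2448  0.0822] [0.023 0.023 0.009] [ 0.5242 -0.2442  0.0833]
shift cm [ 10.17 -27.97  -2.77] turn [ 0.021 -0.751 -0.055]
shift cm [  0.77 -64.04   5.02] turn [ 0.023 -1.515  0.693]
```

Request:
play_rows([
  {"claw":0,"translation":[10.2,-28,-2.8],"turn":[0.02,-0.75,-0.055]},
  {"claw":0,"translation":[10.2,-28,-2.8],"turn":[0.02,-0.75,-0.055]},
  {"claw":0,"translation":[10.2,-28,-2.8],"turn":[0.02,-0.75,-0.055]},
  {"claw":0,"translation":[10.2,-28,-2.8],"turn":[0.02,-0.75,-0.055]},
  {"claw":0,"translation":[10.2,-28,-2.8],"turn":[0.02,-0.75,-0.055]},
  {"claw":0,"translation":[10.2,-28,-2.8],"turn":[0.02,-0.75,-0.055]},
  {"claw":0,"translation":[0.8,-64,5],"turn":[0.023,-1.515,0.693]},
  {"claw":0,"translation":[0.8,-64,5],"turn":[0.023,-1.515,0.693]},
  {"claw":0,"translation":[0.8,-64,5],"turn":[0.023,-1.515,0.693]},
  {"claw":0,"translation":[0.8,-64,5],"turn":[0.023,-1.515,0.693]},
  {"claw":0,"translation":[0.8,-64,5],"turn":[0.023,-1.515,0.693]},
  {"claw":0,"translation":[0.8,-64,5],"turn":[0.023,-1.515,0.693]},
  {"claw":0,"translation":[0.8,-64,5],"turn":[0.023,-1.515,0.693]},
  {"claw":0,"translation":[0.8,-64,5],"turn":[0.023,-1.515,0.693]},
  {"claw":0,"translation":[0.8,-64,5],"turn":[0.023,-1.515,0.693]},
  {"claw":0,"translation":[0.8,-64,5],"turn":[0.023,-1.515,0.693]},
  {"claw":0,"translation":[0.8,-64,5],"turn":[0.023,-1.515,0.693]},
  {"claw":0,"translation":[0.8,-64,5],"turn":[0.023,-1.515,0.693]},
  {"claw":0,"translation":[0.8,-64,5],"turn":[0.023,-1.515,0.693]},
])

```text
clock: 8.95
ee_pos: [0.5326, -0.25, 0.1824]
orientation: [3.139, 0.824, 2.7]
wrist_force: [-0.2, -0.4, -1.6]
gripper_width: 0.0494
finger_force: 42.1
```

```bash
python3 - <<'E'
from h import *
o=r.get_obs();print(o['q'],o['ee_pos'],o['orientation'],o['wrist_force'],o['gripper_width'])
plan(tcp([.5215,-.2455,.192],[np.pi,.82,2.7]),[np.pi,.82,2.7])
c=cap('top');s=cap('scene');w=cap('wrist')
im=np.zeros((600,800,3),np.uint8); im[:420,:400]=cv2.resize(s['img'][170:300,80:204],(400,420)); im[:420,400:]=cv2.resize(w['img'],(400,420))
save({'img':im},'p1.png')
for n,k in(('top',c),('scene',s)):
    p=cloud(k).reshape(-1,3); q=p[(np.hypot(p[:,0]-.52,p[:,1]+.246)<.045)&(p[:,2]>.11)&(p[:,2]<.25)]; print(n,len(q),q.min(0),q.max(0))
E
```

```text
[-0.8159386  -0.45365465  2.36779674  0.58362622  0.51421191 -2.35364901] [ 0.53263114 -0.24999534  0.18241761] [3.1385161  0.8235979  2.69988763] [-0.18531496 -0.39548892 -1.6345778 ] 0.04938881646699169
shift cm [ 0.12 -0.07  0.34] turn [ 0.003  0.004 -0.   ]
top 471 [ 0.47772452 -0.27693503  0.13712551] [ 0.54493032 -0.20213434  0.24955798]
scene 1191 [ 0.4753408  -0.27109566  0.1376018 ] [ 0.54996235 -0.20113557  0.24285466]
```

View pics/p1.png

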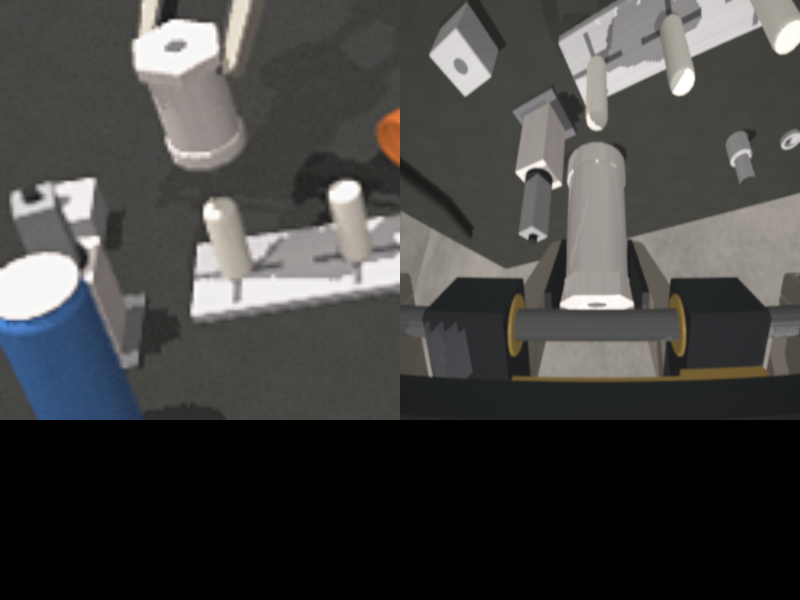

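The left crop shows the bowl upright above the end post, foot up with its spot visible. I'll measure its tilt and centre from the foot face before lowering.

```bash
cat > foot.py <<'E'
from h import *
def foot(x,y,zl,zh,rad=.034):
    for n in('top','scene'):
        k=cap(n);p=cloud(k).reshape(-1,3); i=(np.hypot(p[:,0]-x,p[:,1]-y)<rad)&(p[:,2]>zl)&(p[:,2]<zh)
        q=p[i]; 
        if len(q)<20: print(n,len(q)); continue
        A=np.c_[q[:,:2]-[x,y],np.ones(len(q))]; w=np.linalg.lstsq(A,q[:,2],rcond=None)[0]
        g=k['img'].reshape(-1,3)[i].astype(int).sum(1); d=q[g<330]
        (cx,cy),wh,_=cv2.minAreaRect((q[:,:2]*1000).astype(np.float32))
        print(n,len(q),'zmed',np.median(q[:,2]).round(4),'slope',w[:2].round(3),'rect',round(cx),round(cy),np.round(wh),'spot',len(d),d.mean(0).round(4) if len(d) else '')
if __name__=='__main__':
    import sys; foot(*map(float,sys.argv[1:]))
E
python3 foot.py .52 -.246 .215 .242 .045
```

```text
top 398 zmed 0.2331 slope [ 0.016 -0.008] rect 515 -244 [77. 59.] spot 47 [ 0.5004 -0.2357  0.229 ]
scene 565 zmed 0.2326 slope [-0.132 -0.067] rect 515 -244 [77. 61.] spot 34 [ 0.4991 -0.2283  0.2301]
```

```bash
cat >> h.py <<'E'
def W(*d):
    for v in d: print(v,'->',np.round(pose()[:3,:3].T@np.array(v)*100,2))
E
python3 -c "
from h import *
W([.006,-.0025,0],[.006,-.0025,-.06],[.006,-.0025,-.12],[.006,-.0025,-.125])"
```

```text
[0.006, -0.0025, 0] -> [-0.44  0.03  0.48]
[0.006, -0.0025, -0.06] -> [3.96 0.02 4.56]
[0.006, -0.0025, -0.12] -> [8.36 0.   8.64]
[0.006, -0.0025, -0.125] -> [ 8.72 -0.    8.98]
```

Request:
play_rows([
  {"claw":0,"translation":[-0.44,0.03,0.48],"turn":[0,0,0]},
  {"claw":0,"translation":[-0.44,0.03,0.48],"turn":[0,0,0]},
  {"claw":0,"translation":[1.76,0.02,2.5],"turn":[0,0,0]},
  {"claw":0,"translation":[3.96,0.02,4.56],"turn":[0,0,0]},
  {"claw":0,"translation":[5.4,0,5.9],"turn":[0,0,0]},
  {"claw":0,"translation":[6.8,0,7.2],"turn":[0,0,0]},
  {"claw":0,"translation":[8.0,0,8.3],"turn":[0,0,0]},
  {"claw":0,"translation":[8.36,0,8.64],"turn":[0,0,0]},
  {"claw":0,"translation":[8.36,0,8.64],"turn":[0,0,0]},
  {"claw":0,"translation":[8.36,0,8.64],"turn":[0,0,0]},
])

```text
clock: 10.2
ee_pos: [0.5387, -0.2522, 0.0691]
orientation: [3.142, 0.814, 2.698]
wrist_force: [0.4, -0.8, -2.9]
gripper_width: 0.049
finger_force: 42.1
```

```bash
python3 foot.py .5215 -.2455 .095 .125 .034; python3 -c "
from h import *
print(r.get_obs()['wrist_force'],pose()[:3,3]); W([0,0,-.006],[0,0,-.003])"
```

```text
top 279 zmed 0.1195 slope [ 0.015 -0.049] rect 522 -246 [66. 58.] spot 28 [ 0.5107 -0.2348  0.1122]
scene 485 zmed 0.1201 slope [-0.231 -0.059] rect 522 -244 [64. 60.] spot 15 [ 0.5196 -0.2234  0.1117]
[ 0.08289647  0.76732444 -2.45386292] [ 0.53866786 -0.25222251  0.06924121]
[0, 0, -0.006] -> [ 0.44 -0.    0.41]
[0, 0, -0.003] -> [ 0.22 -0.    0.21]
```

Request:
play_rows([
  {"claw":0,"translation":[0.44,0,0.41],"turn":[0,0,0]},
  {"claw":0,"translation":[0.74,0,0.69],"turn":[0,0,0]},
  {"claw":0,"translation":[0.8,0,0.76],"turn":[0,0,0]},
  {"claw":0,"translation":[0.8,0,0.76],"turn":[0,0,0]},
  {"claw":0,"translation":[0.8,0,0.76],"turn":[0,0,0]},
])

```text
clock: 10.8
ee_pos: [0.5383, -0.2499, 0.0622]
orientation: [3.139, 0.804, 2.693]
wrist_force: [0.0, -1.5, -3.0]
gripper_width: 0.0495
finger_force: 42.1
```

Request:
play_rows([
  {"claw":0.75,"translation":[0,0,0],"turn":[0,0,0]},
  {"claw":0.8,"translation":[0,0,0],"turn":[0,0,0]},
  {"claw":0.8,"translation":[0,0,0],"turn":[0,0,0]},
  {"claw":0.8,"translation":[0,0,0],"turn":[0,0,0]},
  {"claw":0.8,"translation":[0,0,0],"turn":[0,0,0]},
  {"claw":0.8,"translation":[0,0,-3],"turn":[0,0,0]},
  {"claw":0.8,"translation":[0,0,-7],"turn":[0,0,0]},
  {"claw":0.8,"translation":[0,0,-12],"turn":[0,0,0]},
  {"claw":1,"translation":[-4,0,-17],"turn":[0,0,0]},
  {"claw":1,"translation":[-8,0,-20],"turn":[0,0,0]},
  {"claw":1,"translation":[-8,0,-20],"turn":[0,0,0]},
  {"claw":1,"translation":[-8,0,-20],"turn":[0,0,0]},
  {"claw":1,"translation":[-8,0,-20],"turn":[0,0,0]},
])

```text
clock: 12.1
ee_pos: [0.4584, -0.2121, 0.2591]
orientation: [3.14, 0.805, 2.693]
wrist_force: [-0.2, 0.1, -1.1]
gripper_width: 0.0919
finger_force: 0.0
```

```bash
python3 foot.py .5215 -.2455 .095 .125 .04; python3 - <<'E'
from h import *
c=cap('top'); X=cloud(c)
p=X[180:275,190:260].reshape(-1,3); p=p[(p[:,2]>.03)&(p[:,2]<.08)]; print('tall',cv2.minAreaRect((p[:,:2]*1000).astype(np.float32)))
o=r.get_obs();print(o['q'],o['ee_pos'],o['orientation'],o['gripper_width'])
rpy=[np.pi,-.75,-2.906]; g=bowl_g((.510,.253),-2.906,.040,.027); t=tcp(g,rpy); print(t)
plan([.42,.1,.30],[np.pi,0,-2.9]); plan(t+[0,0,.12],rpy)
E
```

```text
top 276 zmed 0.1072 slope [ 0.003 -0.013] rect 516 -242 [56. 61.] spot 9 [ 0.5106 -0.239   0.1053]
scene 380 zmed 0.1074 slope [-0.075 -0.022] rect 517 -239 [59. 60.] spot 1 [ 0.5197 -0.233   0.1089]
tall ((443.87353515625, 233.22866821289062), (134.95855712890625, 63.48551940917969), 13.864187240600586)
[-0.92471144 -0.90346097  2.44419243  0.4343875   0.9087086  -2.19249682] [ 0.45790312 -0.21129298  0.25592828] [3.1365764  0.80005569 2.6909118 ] 0.09206554218552195
[0.45871042 0.24068791 0.01331742]
shift cm [  8.66  26.45 -15.11] turn [-0.272  0.769 -0.652]
shift cm [22.46 40.75 -5.33] turn [-0.015  1.485 -0.754]
```

Request:
play_rows([
  {"claw":1,"translation":[8.7,26.5,-15.1],"turn":[-0.27,0.77,-0.65]},
  {"claw":1,"translation":[8.7,26.5,-15.1],"turn":[-0.27,0.77,-0.65]},
  {"claw":1,"translation":[8.7,26.5,-15.1],"turn":[-0.27,0.77,-0.65]},
  {"claw":1,"translation":[8.7,26.5,-15.1],"turn":[-0.27,0.77,-0.65]},
  {"claw":1,"translation":[8.7,26.5,-15.1],"turn":[-0.27,0.77,-0.65]},
  {"claw":1,"translation":[8.7,26.5,-15.1],"turn":[-0.27,0.77,-0.65]},
  {"claw":1,"translation":[8.7,26.5,-15.1],"turn":[-0.27,0.77,-0.65]},
  {"claw":1,"translation":[22.5,40.7,-5.3],"turn":[-0.015,1.53,-0.754]},
  {"claw":1,"translation":[22.5,40.7,-5.3],"turn":[-0.015,1.53,-0.754]},
  {"claw":1,"translation":[22.5,40.7,-5.3],"turn":[-0.015,1.53,-0.754]},
  {"claw":1,"translation":[22.5,40.7,-5.3],"turn":[-0.015,1.53,-0.754]},
  {"claw":1,"translation":[22.5,40.7,-5.3],"turn":[-0.015,1.53,-0.754]},
  {"claw":1,"translation":[22.5,40.7,-5.3],"turn":[-0.015,1.53,-0.754]},
  {"claw":1,"translation":[22.5,40.7,-5.3],"turn":[-0.015,1.53,-0.754]},
  {"claw":1,"translation":[22.5,40.7,-5.3],"turn":[-0.015,1.53,-0.754]},
  {"claw":1,"translation":[22.5,40.7,-5.3],"turn":[-0.015,1.53,-0.754]},
  {"claw":1,"translation":[22.5,40.7,-5.3],"turn":[-0.015,1.53,-0.754]},
  {"claw":1,"translation":[22.5,40.7,-5.3],"turn":[-0.015,1.53,-0.754]},
])

```text
clock: 14.05
ee_pos: [0.4604, 0.2393, 0.1379]
orientation: [3.126, -0.782, -2.9]
wrist_force: [0.3, 0.6, 0.7]
gripper_width: 0.0918
finger_force: 0.0
```

```bash
python3 - <<'E'
from h import *
o=r.get_obs();print(o['q'],o['ee_pos'],o['orientation'])
c=cap('wrist'); X=cloud(c); p=X.reshape(-1,3); p=p[(p[:,2]>.03)&(p[:,2]<.07)&(abs(p[:,0]-.445)<.09)&(abs(p[:,1]-.236)<.06)]; print('wrist',len(p),cv2.minAreaRect((p[:,:2]*1000).astype(np.float32)))
rpy=[np.pi,-.8,-2.906]; g=bowl_g((.510,.253),-2.906,.040,.027); t=tcp(g,rpy); print(t)
plan(t,rpy);plan(t+[0,0,.05],rpy)
E
```

```text
[ 0.23763218  0.76715942  1.07367676  0.01381811  2.08243767 -1.56717895] [0.4603665  0.23929709 0.13786814] [ 3.12641922 -0.78167911 -2.89952472]
wrist 5377 ((434.095458984375, 236.70562744140625), (115.59732818603516, 55.91908264160156), 13.515413284301758)
[0.45806096 0.24053201 0.01397158]
shift cm [-8.57  0.04  8.86] turn [0.011 0.017 0.005]
shift cm [-5.05  0.09  5.31] turn [0.011 0.017 0.005]
```

Request:
play_rows([
  {"claw":1,"translation":[-3,0.05,3.2],"turn":[0.011,0.017,0.005]},
  {"claw":1,"translation":[-5.05,0.09,5.3],"turn":[0.011,0.017,0.005]},
  {"claw":1,"translation":[-7.5,0.05,7.8],"turn":[0.011,0.017,0.005]},
  {"claw":1,"translation":[-8.57,0.04,8.86],"turn":[0.011,0.017,0.005]},
  {"claw":1,"translation":[-8.57,0.04,8.86],"turn":[0.011,0.017,0.005]},
  {"claw":1,"translation":[-8.57,0.04,8.86],"turn":[0.011,0.017,0.005]},
  {"claw":0,"translation":[-8.57,0.04,8.86],"turn":[0.011,0.017,0.005]},
  {"claw":0,"translation":[-8.57,0.04,8.86],"turn":[0.011,0.017,0.005]},
  {"claw":0,"translation":[-8.57,0.04,8.86],"turn":[0.011,0.017,0.005]},
  {"claw":0,"translation":[-8.57,0.04,8.86],"turn":[0.011,0.017,0.005]},
  {"claw":0,"translation":[-8.57,0.04,8.86],"turn":[0.011,0.017,0.005]},
  {"claw":0,"translation":[-8.57,0.04,8.86],"turn":[0.011,0.017,0.005]},
  {"claw":0,"translation":[-8.57,0.04,8.86],"turn":[0.011,0.017,0.005]},
  {"claw":0,"translation":[-8.57,0.04,8.86],"turn":[0.011,0.017,0.005]},
], force=45)

```text
clock: 15.5
ee_pos: [0.4565, 0.2402, 0.0111]
orientation: [-3.14, -0.806, -2.906]
wrist_force: [0.1, -0.7, 1.7]
gripper_width: 0.052
finger_force: 43.0
```

Request:
play_rows([
  {"claw":0,"translation":[3,0,-2.9],"turn":[0,0,0]},
  {"claw":0,"translation":[6,0,-5.8],"turn":[0,0,0]},
  {"claw":0,"translation":[9,0,-8.7],"turn":[0,0,0]},
  {"claw":0,"translation":[12,0,-11.6],"turn":[0,0,0]},
  {"claw":0,"translation":[14.4,0,-13.9],"turn":[0,0,0]},
  {"claw":0,"translation":[14.4,0,-13.9],"turn":[0,0,0]},
  {"claw":0,"translation":[14.4,0,-13.9],"turn":[0,0,0]},
  {"claw":0,"translation":[14.4,0,-13.9],"turn":[0,0,0]},
])

```text
clock: 16.3
ee_pos: [0.4561, 0.2404, 0.2083]
orientation: [-3.141, -0.81, -2.906]
wrist_force: [0.9, 0.4, -3.1]
gripper_width: 0.0517
finger_force: 44.3
```

```bash
python3 - <<'E'
from h import *
o=r.get_obs();print(o['q'],o['ee_pos'],o['orientation'],o['wrist_force'],o['gripper_width'])
plan([.47,.12,.30],[np.pi,0,-2.95])
rp=[np.pi,.765,3.04]; t=tcp([.535,-.057,.205],rp);print(t); plan(t,rp)
E
```

```text
[ 0.24562122  0.7235006   1.01298028  0.00825172  2.21533235 -1.55879365] [0.45606531 0.2403654  0.20833716] [-3.14078501 -0.81025732 -2.90619128] [ 0.85885845  0.40032964 -3.09693087] 0.05170628389287824
shift cm [  7.64 -12.03  -5.26] turn [-0.019 -0.81   0.042]
[ 0.54788367 -0.05831341  0.19151015]
shift cm [ -2.57 -31.19  -0.24] turn [-0.009 -1.559  0.375]
```

Request:
play_rows([
  {"claw":0,"translation":[7.6,-12,-5.3],"turn":[-0.019,-0.81,0.042]},
  {"claw":0,"translation":[7.6,-12,-5.3],"turn":[-0.019,-0.81,0.042]},
  {"claw":0,"translation":[7.6,-12,-5.3],"turn":[-0.019,-0.81,0.042]},
  {"claw":0,"translation":[7.6,-12,-5.3],"turn":[-0.019,-0.81,0.042]},
  {"claw":0,"translation":[7.6,-12,-5.3],"turn":[-0.019,-0.81,0.042]},
  {"claw":0,"translation":[7.6,-12,-5.3],"turn":[-0.019,-0.81,0.042]},
  {"claw":0,"translation":[-2.6,-31.2,-0.2],"turn":[-0.009,-1.559,0.375]},
  {"claw":0,"translation":[-2.6,-31.2,-0.2],"turn":[-0.009,-1.559,0.375]},
  {"claw":0,"translation":[-2.6,-31.2,-0.2],"turn":[-0.009,-1.559,0.375]},
  {"claw":0,"translation":[-2.6,-31.2,-0.2],"turn":[-0.009,-1.559,0.375]},
  {"claw":0,"translation":[-2.6,-31.2,-0.2],"turn":[-0.009,-1.559,0.375]},
  {"claw":0,"translation":[-2.6,-31.2,-0.2],"turn":[-0.009,-1.559,0.375]},
  {"claw":0,"translation":[-2.6,-31.2,-0.2],"turn":[-0.009,-1.559,0.375]},
  {"claw":0,"translation":[-2.6,-31.2,-0.2],"turn":[-0.009,-1.559,0.375]},
  {"claw":0,"translation":[-2.6,-31.2,-0.2],"turn":[-0.009,-1.559,0.375]},
  {"claw":0,"translation":[-2.6,-31.2,-0.2],"turn":[-0.009,-1.559,0.375]},
  {"claw":0,"translation":[-2.6,-31.2,-0.2],"turn":[-0.009,-1.559,0.375]},
  {"claw":0,"translation":[-2.6,-31.2,-0.2],"turn":[-0.009,-1.559,0.375]},
])

```text
clock: 18.1
ee_pos: [0.5493, -0.0581, 0.1943]
orientation: [3.14, 0.769, 3.04]
wrist_force: [-0.3, -1.2, -2.9]
gripper_width: 0.0513
finger_force: 45.4
```

```bash
python3 foot.py .527 -.056 .225 .27 .036; python3 - <<'E'
from h import *
o=r.get_obs();print(o['q'],o['ee_pos'],o['orientation'],o['wrist_force'],o['gripper_width'])
s=cap('scene');t=cap('top'); im=np.zeros((420,800,3),np.uint8); im[:420,:400]=cv2.resize(s['img'][140:280,140:280],(400,420)); im[:420,400:]=cv2.resize(t['img'][170:250,300:390],(400,420)); save({'img':im},'p2.png')
for d in(0,-.05,-.08,-.1): W([0,0,d])
E
```

```text
top 381 zmed 0.2493 slope [-0.014 -0.027] rect 529 -57 [70. 58.] spot 31 [ 0.5127 -0.0489  0.2437]
scene 556 zmed 0.2487 slope [-0.191  0.015] rect 530 -57 [72. 58.] spot 16 [ 0.5232 -0.0586  0.238 ]
[-0.51538738 -0.58869048  2.3964082   0.47213929  0.66467777 -2.25819981] [ 0.54901382 -0.05809543  0.19398794] [3.13996955 0.76882832 3.03915817] [ 0.30090902 -0.08192887 -2.99921706] 0.05161905760394303
[0, 0, 0] -> [0. 0. 0.]
[0, 0, -0.05] -> [ 3.48 -0.01  3.59]
[0, 0, -0.08] -> [ 5.56 -0.01  5.75]
[0, 0, -0.1] -> [ 6.95 -0.01  7.19]
```

View pics/p2.png

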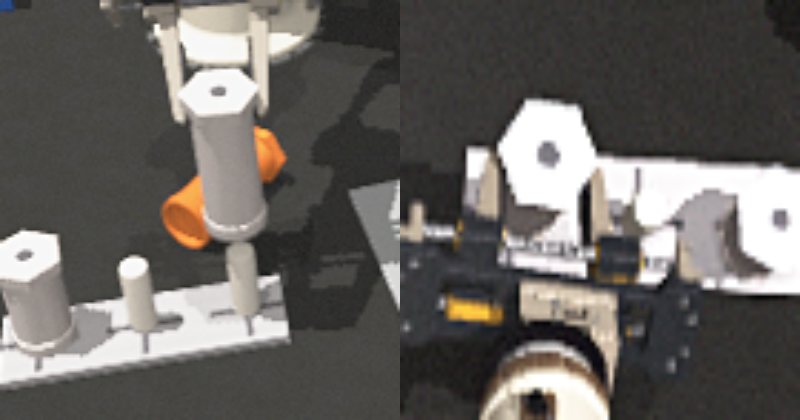

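The tall bowl hangs upright over the near-end post; its spot is at about (548,154) in the right crop. The short bowl is seated. Now lowering.

Request:
play_rows([
  {"claw":0,"translation":[2,0,2],"turn":[0,0,0]},
  {"claw":0,"translation":[3.6,0,3.5],"turn":[0,0,0]},
  {"claw":0,"translation":[5.0,0,4.9],"turn":[0,0,0]},
  {"claw":0,"translation":[6.1,0,6.1],"turn":[0,0,0]},
  {"claw":0,"translation":[6.8,0,6.8],"turn":[0,0,0]},
  {"claw":0,"translation":[6.9,0,7.0],"turn":[0,0,0]},
  {"claw":0,"translation":[6.9,0,7.0],"turn":[0,0,0]},
  {"claw":0,"translation":[6.9,0,7.0],"turn":[0,0,0]},
])

```text
clock: 19.1
ee_pos: [0.5486, -0.0584, 0.0967]
orientation: [3.141, 0.77, 3.039]
wrist_force: [0.5, 0.3, -2.8]
gripper_width: 0.0512
finger_force: 45.4
```

```bash
python3 foot.py .527 -.056 .135 .16 .036; python3 -c "
from h import *
print(pose()[:3,3],r.get_obs()['wrist_force'])"
```

```text
top 325 zmed 0.1514 slope [-0.005 -0.023] rect 527 -55 [69. 57.] spot 24 [ 0.5113 -0.0482  0.1478]
scene 436 zmed 0.1518 slope [-0.121  0.01 ] rect 529 -56 [70. 58.] spot 12 [ 0.5112 -0.0583  0.1514]
[ 0.54861157 -0.05838136  0.09672303] [-0.72460646  0.87611458 -2.91033605]
```

Request:
play_rows([
  {"claw":0,"translation":[0.15,0,0.15],"turn":[0,0,0]},
  {"claw":0,"translation":[0.28,0,0.29],"turn":[0,0,0]},
  {"claw":0,"translation":[0.28,0,0.29],"turn":[0,0,0]},
  {"claw":0.75,"translation":[0.28,0,0.29],"turn":[0,0,0]},
  {"claw":0.8,"translation":[0.28,0,0.29],"turn":[0,0,0]},
  {"claw":0.8,"translation":[0.28,0,0.29],"turn":[0,0,0]},
  {"claw":0.8,"translation":[0.28,0,0.29],"turn":[0,0,0]},
  {"claw":0.8,"translation":[0.28,0,0.29],"turn":[0,0,0]},
  {"claw":0.8,"translation":[0.28,0,-3],"turn":[0,0,0]},
  {"claw":0.8,"translation":[0.28,0,-7],"turn":[0,0,0]},
  {"claw":0.8,"translation":[0.28,0,-12],"turn":[0,0,0]},
  {"claw":1,"translation":[-2,0,-15],"turn":[0,0,0]},
  {"claw":1,"translation":[-2,0,-15],"turn":[0,0,0]},
  {"claw":1,"translation":[-2,0,-15],"turn":[0,0,0]},
  {"claw":1,"translation":[-2,0,-15],"turn":[0,0,0]},
])

```text
clock: 20.7
ee_pos: [0.4807, -0.0513, 0.2137]
orientation: [3.139, 0.755, 3.039]
wrist_force: [0.2, 0.3, -0.6]
gripper_width: 0.0918
finger_force: 0.0
```

```bash
python3 foot.py .527 -.056 .135 .16 .04;python3 foot.py .5215 -.2455 .095 .125 .04; python3 - <<'E'
from h import *
for n in('top','scene'):
    p=cloud(cap(n)).reshape(-1,3)
    for nm,a in dict(grip=(.54,-.36,.142,.165),ref=(.43,-.385,.03,.055)).items():
        q=p[(abs(p[:,0]-a[0])<.05)&(abs(p[:,1]-a[1])<.05)&(p[:,2]>a[2])&(p[:,2]<a[3])]
        print(n,nm,len(q),'mid',((q.max(0)+q.min(0))/2).round(4),np.ptp(q,axis=0).round(3),'med',np.median(q,0).round(4),cv2.minAreaRect((q[:,:2]*1000).astype(np.float32)))
o=r.get_obs();print(o['q'],o['ee_pos'],o['orientation'],o['gripper_width'])
plan([.48,-.30,.34],[np.pi,0,3.1])
E
```

```text
top 296 zmed 0.1475 slope [0.023 0.004] rect 522 -57 [56. 61.] spot 3 [ 0.5122 -0.051   0.1411]
scene 371 zmed 0.1471 slope [-0.084  0.016] rect 525 -54 [59. 61.] spot 5 [ 0.5317 -0.0249  0.1375]
top 277 zmed 0.1075 slope [-0.001 -0.014] rect 516 -242 [56. 61.] spot 6 [ 0.508  -0.2372  0.1062]
scene 378 zmed 0.1075 slope [-0.082 -0.012] rect 516 -238 [65. 56.] spot 0 
top grip 91 mid [ 0.557  -0.3594  0.1513] [0.032 0.034 0.018] med [ 0.5562 -0.3579  0.1515] ((557.2425537109375, -358.9599609375), (28.207962036132812, 31.796789169311523), 10.42663860321045)
top ref 253 mid [ 0.4334 -0.3853  0.0421] [0.051 0.055 0.023] med [ 0.4318 -0.3824  0.041 ] ((433.5237731933594, -385.23321533203125), (50.63612747192383, 55.43796920776367), 0.6790741682052612)
scene grip 161 mid [ 0.5586 -0.3548  0.1507] [0.032 0.031 0.017] med [ 0.5639 -0.3537  0.1515] ((559.364501953125, -354.9223327636719), (29.72589111328125, 29.3996524810791), 9.127406120300293)
scene ref 150 mid [ 0.433  -0.3711  0.037 ] [0.054 0.032 0.014] med [ 0.4327 -0.3658  0.0404] ((430.9999084472656, -364.80267333984375), (55.69924545288086, 29.779664993286133), 18.373918533325195)
[-0.63931485 -0.94313399  2.51927455  0.45217309  0.93770906 -2.25940455] [ 0.48079195 -0.05135251  0.21401722] [3.13895703 0.75490735 3.03834595] 0.09169592710332673
shift cm [-10.44 -24.72  -7.54] turn [-0.021  0.755 -0.058]
```

Request:
play_rows([
  {"claw":1,"translation":[-5,-12.4,-3.8],"turn":[-0.021,0.755,-0.058]},
  {"claw":1,"translation":[-10.4,-24.7,-7.5],"turn":[-0.021,0.755,-0.058]},
  {"claw":1,"translation":[-10.4,-24.7,-7.5],"turn":[-0.021,0.755,-0.058]},
  {"claw":1,"translation":[-10.4,-24.7,-7.5],"turn":[-0.021,0.755,-0.058]},
  {"claw":1,"translation":[-10.4,-24.7,-7.5],"turn":[-0.021,0.755,-0.058]},
  {"claw":1,"translation":[-10.4,-24.7,-7.5],"turn":[-0.021,0.755,-0.058]},
  {"claw":1,"translation":[-10.4,-24.7,-7.5],"turn":[-0.021,0.755,-0.058]},
  {"claw":1,"translation":[-10.4,-24.7,-7.5],"turn":[-0.021,0.755,-0.058]},
  {"claw":1,"translation":[-10.4,-24.7,-7.5],"turn":[-0.021,0.755,-0.058]},
  {"claw":1,"translation":[-10.4,-24.7,-7.5],"turn":[-0.021,0.755,-0.058]},
])

```text
clock: 22.0
ee_pos: [0.4795, -0.2984, 0.3405]
orientation: [-3.141, 0.001, 3.101]
wrist_force: [0.2, -0.1, 0.9]
gripper_width: 0.0917
finger_force: 0.0
```

```bash
python3 - <<'E'
from h import *
c=cap('wrist'); save(c,'w4.png'); np.savez('w4.npz',**c)
o=r.get_obs();print(o['q'],o['ee_pos'],o['orientation'])
E
```

```text
[-7.70950023e-01  7.86407119e-02  1.37125188e+00  4.01777252e-04
  1.69016476e+00 -2.30125139e+00] [ 0.47951473 -0.2984899   0.34076768] [-3.14086537e+00  1.40972395e-03  3.10114636e+00]
```

View pics/w4.png

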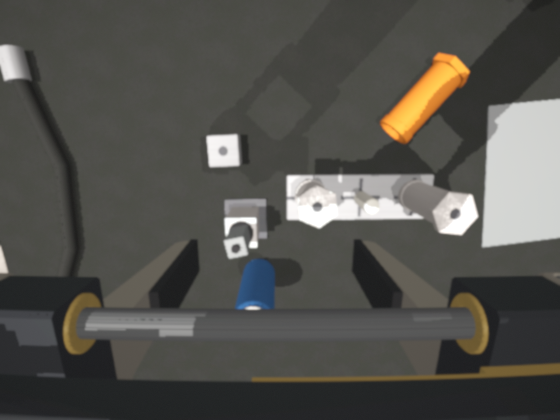

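The wrist view shows the reference spot at (223,151), the short bowl's foot spot at (317,206), the tall bowl's at (455,213) and the probe top at (236,248).

```bash
python3 - <<'E'
from h import *
c=dict(np.load('w4.npz')); g=c['img'].astype(int).mean(2); X=cloud(c)
def spot(u,v,z,rad=9):
    w=g[v-rad:v+rad+1,u-rad:u+rad+1]; th=(w.min()+np.median(w))/2
    n,l,st,ce=cv2.connectedComponentsWithStats((w<th).astype(np.uint8)); k=min(range(1,n),key=lambda i:np.hypot(*(ce[i]-rad)))
    uv=ce[k]+[u-rad,v-rad]; print(uv.round(1),st[k,4],'ray',ray(c,[uv],z).round(4),'depth',X[int(uv[1]),int(uv[0])].round(4))
spot(223,151,.04);spot(317,206,.107);spot(455,213,.147);spot(236,248,.151,5)
p=X[225:270,215:255].reshape(-1,3); q=p[(p[:,2]>.142)&(p[:,2]<.16)]; print(len(q),np.median(q,0),cv2.minAreaRect((q[:,:2]*1000).astype(np.float32)))
p=X[195:255,215:275].reshape(-1,3); q=p[(p[:,2]>.079)&(p[:,2]<.096)]; print('holder top',len(q),q.min(0),q.max(0),cv2.minAreaRect((q[:,:2]*1000).astype(np.float32)))
plan([.5575,-.357,.25],[np.pi,0,-2.97])
E
```

```text
[222.7 150.5] 56 ray [[ 0.4318 -0.3807  0.04  ]] depth [ 0.431  -0.3818  0.0398]
[317.1 205.7] 58 ray [[ 0.514  -0.2374  0.107 ]] depth [ 0.5126 -0.2376  0.1083]
[454.3 213.4] 71 ray [[ 0.5226 -0.0549  0.147 ]] depth [ 0.5223 -0.0549  0.1463]
[235.4 248. ] 40 ray [[ 0.5583 -0.3552  0.151 ]] depth [ 0.5546 -0.3547  0.157 ]
425 [ 0.55483091 -0.35387364  0.15036126] ((556.9849243164062, -355.0330810546875), (27.92526626586914, 28.357627868652344), 10.152202606201172)
holder top 461 [ 0.53285301 -0.37873528  0.07902783] [ 0.58170011 -0.33041974  0.09539728] ((556.9696044921875, -355.0332336425781), (48.39117431640625, 47.883079528808594), 88.04322814941406)
shift cm [-8.02 -5.52  9.09] turn [-0.001  0.001 -0.212]
```

Request:
play_rows([
  {"claw":0.7,"translation":[-4,-2.7,4.5],"turn":[0,0,-0.1]},
  {"claw":0.7,"translation":[-8.0,-5.3,9.1],"turn":[0,0,-0.212]},
  {"claw":0.7,"translation":[-8.0,-5.3,9.1],"turn":[0,0,-0.212]},
  {"claw":0.7,"translation":[-8.0,-5.3,13.1],"turn":[0,0,-0.212]},
  {"claw":0.7,"translation":[-8.0,-5.3,15.1],"turn":[0,0,-0.212]},
  {"claw":0.7,"translation":[-8.0,-5.3,15.1],"turn":[0,0,-0.212]},
  {"claw":0.7,"translation":[-8.0,-5.3,15.1],"turn":[0,0,-0.212]},
  {"claw":0.7,"translation":[-8.0,-5.3,15.1],"turn":[0,0,-0.212]},
])

```text
clock: 22.85
ee_pos: [0.5587, -0.3568, 0.1924]
orientation: [-3.138, 0.003, -2.971]
wrist_force: [-0.5, -0.3, 0.7]
gripper_width: 0.0637
finger_force: 0.0
```

```bash
python3 - <<'E'
from h import *
print(r.get_obs()['q'],r.get_obs()['orientation']); plan([.557,-.355,.101],[np.pi,0,-2.965])
c=cap('wrist'); X=cloud(c).reshape(-1,3); q=X[(X[:,2]>.14)&(X[:,2]<.16)&(np.hypot(X[:,0]-.557,X[:,1]+.355)<.03)]; print(len(q),cv2.minAreaRect((q[:,:2]*1000).astype(np.float32)) if len(q)>5 else '')
E
```

```text
[-7.50177323e-01  3.71963823e-01  1.31574118e+00  9.75670931e-05
  1.44875262e+00 -2.49184906e+00] [-3.13756255  0.00318375 -2.97072246]
shift cm [0.17 0.24 9.14] turn [-0.004  0.003 -0.006]
1138 ((557.12451171875, -354.9549560546875), (27.97488784790039, 27.94011116027832), 9.870349884033203)
```

Request:
play_rows([
  {"claw":0.7,"translation":[0.17,0.24,4.1],"turn":[-0.003,0.003,0]},
  {"claw":0.7,"translation":[0.17,0.24,7.1],"turn":[-0.003,0.003,0]},
  {"claw":0.7,"translation":[0.17,0.24,9.1],"turn":[-0.003,0.003,0]},
  {"claw":0.7,"translation":[0.17,0.24,9.1],"turn":[-0.003,0.003,0]},
  {"claw":0.7,"translation":[0.17,0.24,9.1],"turn":[-0.003,0.003,0]},
  {"claw":0,"translation":[0.17,0.24,9.1],"turn":[-0.003,0.003,0]},
  {"claw":0,"translation":[0.17,0.24,9.1],"turn":[-0.003,0.003,0]},
  {"claw":0,"translation":[0.17,0.24,9.1],"turn":[-0.003,0.003,0]},
  {"claw":0,"translation":[0.17,0.24,9.1],"turn":[-0.003,0.003,0]},
  {"claw":0,"translation":[0.17,0.24,9.1],"turn":[-0.003,0.003,0]},
  {"claw":0,"translation":[0.17,0.24,9.1],"turn":[-0.003,0.003,0]},
  {"claw":0,"translation":[0.17,0.24,9.1],"turn":[-0.003,0.003,0]},
  {"claw":0,"translation":[0.17,0.24,9.1],"turn":[-0.003,0.003,0]},
], force=40)

```text
clock: 24.2
ee_pos: [0.556, -0.3546, 0.0988]
orientation: [3.14, -0.002, -2.971]
wrist_force: [0.2, -1.2, 1.9]
gripper_width: 0.0274
finger_force: 39.8
```

```bash
python3 - <<'E'
from h import *
o=r.get_obs(); print(o['ee_pos'],o['orientation'],o['wrist_force'],o['gripper_width']); 
E
```

```text
[ 0.55601513 -0.35462935  0.09880943] [ 3.13994637e+00 -2.20808300e-03 -2.97111275e+00] [ 0.24587045 -1.17745654  1.92326312] 0.027379102752531075
```

```bash
python3 - <<'E'
from h import *
H=[3.1416,0,-2.971]
plan([.556,-.3546,.23],H);plan([.4308,-.381,.18],H);plan([.4308,-.381,.135],H)
E
```

```text
shift cm [  0.03   0.02 -13.12] turn [ 0.002 -0.002 -0.   ]
shift cm [12.81 -0.46 -8.09] turn [ 0.002 -0.002 -0.   ]
shift cm [12.8  -0.47 -3.59] turn [ 0.002 -0.002 -0.   ]
```

Request:
play_rows([
  {"claw":0,"translation":[0,0,-3],"turn":[0,0,0]},
  {"claw":0,"translation":[0,0,-7],"turn":[0,0,0]},
  {"claw":0,"translation":[0,0,-11],"turn":[0,0,0]},
  {"claw":0,"translation":[0,0,-13.1],"turn":[0,0,0]},
  {"claw":0,"translation":[0,0,-13.1],"turn":[0,0,0]},
  {"claw":0,"translation":[4,-0.15,-13.1],"turn":[0,0,0]},
  {"claw":0,"translation":[8,-0.3,-12],"turn":[0,0,0]},
  {"claw":0,"translation":[12.8,-0.46,-8.1],"turn":[0,0,0]},
  {"claw":0,"translation":[12.8,-0.46,-8.1],"turn":[0,0,0]},
  {"claw":0,"translation":[12.8,-0.46,-5],"turn":[0,0,0]},
  {"claw":0,"translation":[12.8,-0.46,-3.6],"turn":[0,0,0]},
  {"claw":0,"translation":[12.8,-0.46,-3.6],"turn":[0,0,0]},
  {"claw":0,"translation":[12.8,-0.46,-3.6],"turn":[0,0,0]},
  {"claw":0,"translation":[12.8,-0.46,-3.6],"turn":[0,0,0]},
])

```text
clock: 25.6
ee_pos: [0.4317, -0.3813, 0.1362]
orientation: [3.141, -0.001, -2.97]
wrist_force: [-1.4, 0.1, -1.5]
gripper_width: 0.028
finger_force: 39.8
```

```bash
python3 - <<'E'
from h import *
o=r.get_obs(); print(o['ee_pos'],o['orientation'],o['wrist_force'],o['gripper_width'],o['q'])
c=cap('wrist');s=cap('scene');t=cap('top'); im=np.zeros((600,800,3),np.uint8)
im[:300,:400]=cv2.resize(c['img'],(400,300)); im[:300,400:]=cv2.resize(s['img'][190:290,40:173],(400,300)); im[300:,:400]=cv2.resize(t['img'][190:265,380:480],(400,300)); im[300:,400:]=cv2.resize(c['img'][150:330,190:370],(400,300)); save({'img':im},'p3.png')
E
```

```text
[ 0.43167129 -0.38129529  0.13623612] [ 3.14134619e+00 -1.37635839e-03 -2.97031090e+00] [-1.42729744  0.12121756 -1.49253935] 0.027971684334521425 [-9.32512251e-01  1.97371215e-01  1.64045167e+00 -1.15883022e-03
  1.30460967e+00 -2.67428486e+00]
```

View pics/p3.png

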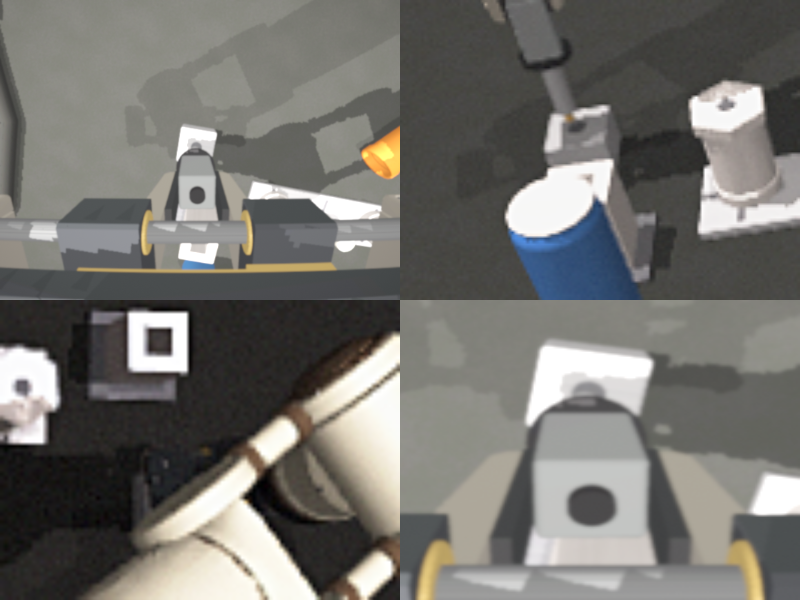

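The scene crop shows the nib just above the block's spot (about 570,120 in the composite). Pressing about 4 mm.

Request:
play_rows([
  {"claw":0,"translation":[0,0,0.6],"turn":[0,0,0]},
  {"claw":0,"translation":[0,0,1.0],"turn":[0,0,0]},
  {"claw":0,"translation":[0,0,1.35],"turn":[0,0,0]},
  {"claw":0,"translation":[0,0,1.35],"turn":[0,0,0]},
  {"claw":0,"translation":[0,0,1.35],"turn":[0,0,0]},
  {"claw":0,"translation":[0,0,1.35],"turn":[0,0,0]},
  {"claw":0,"translation":[0,0,1.35],"turn":[0,0,0]},
])

```text
clock: 26.45
ee_pos: [0.4307, -0.3807, 0.1216]
orientation: [3.14, -0.002, -2.971]
wrist_force: [0.3, 0.2, 0.2]
gripper_width: 0.0277
finger_force: 39.8
```

```bash
python3 - <<'E'
from h import *
o=r.get_obs(); print(o['ee_pos'],o['wrist_force'],o['gripper_width'])
E
```

```text
[ 0.43066247 -0.38074077  0.12156248] [0.34282852 0.17128773 0.19132119] 0.027703146203937087
```

Request:
play_rows([
  {"claw":0,"translation":[0,0,0],"turn":[0,0,0]},
  {"claw":0,"translation":[0,0,0],"turn":[0,0,0]},
  {"claw":0,"translation":[0,0,0],"turn":[0,0,0]},
  {"claw":0,"translation":[0,0,0],"turn":[0,0,0]},
  {"claw":0,"translation":[0,0,0],"turn":[0,0,0]},
  {"claw":0,"translation":[0,0,0],"turn":[0,0,0]},
  {"claw":0,"translation":[0,0,0],"turn":[0,0,0]},
  {"claw":0,"translation":[0,0,-3],"turn":[0,0,0]},
  {"claw":0,"translation":[0,0,-7],"turn":[0,0,0]},
  {"claw":0,"translation":[0,0,-11],"turn":[0,0,0]},
  {"claw":0,"translation":[0,0,-11],"turn":[0,0,0]},
  {"claw":0,"translation":[0,0,-11],"turn":[0,0,0]},
  {"claw":0,"translation":[0,0,-11],"turn":[0,0,0]},
])

```text
clock: 27.75
ee_pos: [0.43, -0.3796, 0.2288]
orientation: [3.135, -0.004, -2.971]
wrist_force: [-0.1, 0.0, -2.3]
gripper_width: 0.0276
finger_force: 39.8
```

```bash
cat > spots.py <<'E'
from h import *
def spots(L):
    for n in('top','scene'):
        c=cap(n); g=c['img'].astype(int).mean(2); X=cloud(c)
        for x,y,z in L:
            P=np.linalg.inv(c['W'])@[x,y,z,1]; uv=cv2.projectPoints(P[:3].reshape(1,1,3),np.zeros(3),np.zeros(3),np.array(c['mtx']),np.array(c['D']))[0].ravel().round().astype(int)
            a=6; w=g[uv[1]-a:uv[1]+a+1,uv[0]-a:uv[0]+a+1]; w8=np.clip(np.median(w)-40-w,0,None); v,u=np.mgrid[-a:a+1,-a:a+1]; w8=w8*(u**2+v**2<22)
            if w8.sum()==0: print(n,'none');continue
            q=uv+[(w8*u).sum()/w8.sum(),(w8*v).sum()/w8.sum()]; print(n,uv,q.round(1),ray(c,[q],z).round(4),X[uv[1],uv[0]].round(3))
if __name__=='__main__': spots([(.514,-.237,.107),(.5226,-.055,.147)])
E
python3 spots.py; python3 - <<'E'
from h import *
H=[3.1416,0,-2.971]; print(r.get_obs()['q'],pose()[:3,3])
plan([.513,-.237,.23],H);plan([.513,-.237,.202],H)
E
```

```text
top [383 212] [384.5 211.7] [[ 0.5141 -0.2401  0.107 ]] [ 0.513 -0.236  0.105]
top [328 206] [328.5 205.8] [[ 0.5236 -0.0581  0.147 ]] [ 0.523 -0.057  0.146]
scene [149 224] [148.1 224.7] [[ 0.5153 -0.2381  0.107 ]] [ 0.514 -0.236  0.108]
scene [221 203] [220.8 202.6] [[ 0.5224 -0.0544  0.147 ]] [ 0.526 -0.054  0.148]
[-9.33111824e-01  1.33236184e-01  1.52833259e+00 -1.12901535e-03
  1.48786319e+00 -2.67437173e+00] [ 0.43003877 -0.37966367  0.2287363 ]
shift cm [-10.6   12.65  -0.09] turn [ 0.007 -0.005 -0.   ]
shift cm [-10.61  12.63   2.71] turn [ 0.007 -0.005 -0.   ]
```

Request:
play_rows([
  {"claw":0,"translation":[-4,4.7,-0.1],"turn":[0,0,0]},
  {"claw":0,"translation":[-7.5,8.9,-0.1],"turn":[0,0,0]},
  {"claw":0,"translation":[-10.6,12.55,-0.1],"turn":[0.006,-0.004,0]},
  {"claw":0,"translation":[-10.6,12.55,-0.1],"turn":[0.006,-0.004,0]},
  {"claw":0,"translation":[-10.6,12.55,1.7],"turn":[0.006,-0.004,0]},
  {"claw":0,"translation":[-10.6,12.55,2.7],"turn":[0.006,-0.004,0]},
  {"claw":0,"translation":[-10.6,12.55,2.7],"turn":[0.006,-0.004,0]},
  {"claw":0,"translation":[-10.6,12.55,2.7],"turn":[0.006,-0.004,0]},
  {"claw":0,"translation":[-10.6,12.55,2.7],"turn":[0.006,-0.004,0]},
  {"claw":0,"translation":[-10.6,12.55,2.7],"turn":[0.006,-0.004,0]},
])

```text
clock: 28.85
ee_pos: [0.5141, -0.2398, 0.2051]
orientation: [-3.137, 0.002, -2.972]
wrist_force: [0.1, 0.7, -2.6]
gripper_width: 0.0278
finger_force: 39.8
```

```bash
python3 - <<'E'
from h import *
o=r.get_obs(); print(o['ee_pos'],o['orientation'],o['wrist_force'])
s=cap('scene'); save({'img':cv2.resize(s['img'][160:250,100:220],(640,480))},'p4.png')
E
```

```text
[ 0.51411255 -0.23976629  0.20509342] [-3.13710493e+00  2.33618069e-03 -2.97177741e+00] [ 0.05351015  0.7107229  -2.56029538]
```

View pics/p4.png

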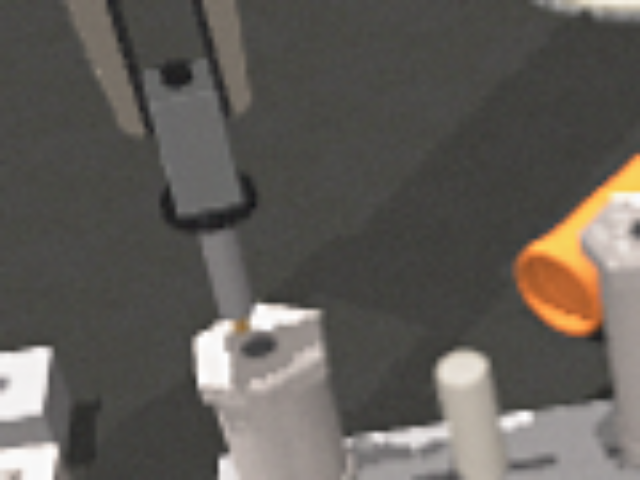

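The nib end is at about (240,328) and the spot at (258,345) in the crop. I'll check the offset by ray.

```bash
python3 - <<'E'
from h import *
s=cap('scene'); print(ray(s,[[145,221.7]],.1183), ray(s,[[148.4,224.7]],.107)); o=r.get_obs(); print(o['ee_pos'],o['orientation'])
plan([.513,-.237,.205],[3.1416,0,-2.971])
g=s['img'][215:225,140:152].astype(int); m=(g[...,0]-g[...,2])
v,u=np.where(m>40); print(np.c_[u+140,v+215].mean(0) if len(u) else m.max(), len(u), v.max()+215 if len(v) else '')
E
```

```text
[[ 0.51541996 -0.24298817  0.1183    ]] [[ 0.51528063 -0.23731488  0.107     ]]
[ 0.51409451 -0.23949109  0.20488202] [-3.13734565e+00  2.10867673e-03 -2.97142034e+00]
shift cm [ 0.07  0.26 -0.01] turn [-0.004  0.002 -0.   ]
[144.75 220.75] 8 222
```

Request:
play_rows([
  {"claw":0,"translation":[0.03,0.4,0],"turn":[-0.004,0.002,0]},
  {"claw":0,"translation":[0.03,0.4,0.5],"turn":[-0.004,0.002,0]},
  {"claw":0,"translation":[0.03,0.4,1.0],"turn":[-0.004,0.002,0]},
  {"claw":0,"translation":[0.03,0.4,1.4],"turn":[-0.004,0.002,0]},
  {"claw":0,"translation":[0.03,0.4,1.6],"turn":[-0.004,0.002,0]},
  {"claw":0,"translation":[0.03,0.4,1.6],"turn":[-0.004,0.002,0]},
  {"claw":0,"translation":[0.03,0.4,1.6],"turn":[-0.004,0.002,0]},
  {"claw":0,"translation":[0.03,0.4,1.6],"turn":[-0.004,0.002,0]},
])

```text
clock: 29.75
ee_pos: [0.5131, -0.2353, 0.1886]
orientation: [3.141, -0.0, -2.971]
wrist_force: [0.1, 0.2, 0.4]
gripper_width: 0.0275
finger_force: 39.8
```

```bash
python3 - <<'E'
from h import *
o=r.get_obs(); print(o['ee_pos'],o['orientation'],o['wrist_force'],o['gripper_width'])
E
```

```text
[ 0.51312102 -0.23526625  0.18859864] [ 3.14129718e+00 -2.39051400e-04 -2.97103544e+00] [0.06493827 0.23950899 0.438567  ] 0.027532008629567426
```

Request:
play_rows([
  {"claw":0,"translation":[0,-0.1,0],"turn":[0,0,0]},
  {"claw":0,"translation":[0,-0.1,0],"turn":[0,0,0]},
  {"claw":0,"translation":[0,-0.1,0],"turn":[0,0,0]},
  {"claw":0,"translation":[0,-0.1,0],"turn":[0,0,0]},
  {"claw":0,"translation":[0,-0.1,0],"turn":[0,0,0]},
  {"claw":0,"translation":[0,-0.1,0],"turn":[0,0,0]},
  {"claw":0,"translation":[0,-0.1,0],"turn":[0,0,0]},
  {"claw":0,"translation":[0,-0.1,0],"turn":[0,0,0]},
  {"claw":0,"translation":[0,-0.1,-3],"turn":[0,0,0]},
  {"claw":0,"translation":[0,-0.1,-7],"turn":[0,0,0]},
  {"claw":0,"translation":[0,-0.1,-9],"turn":[0,0,0]},
  {"claw":0,"translation":[0,-0.1,-9],"turn":[0,0,0]},
  {"claw":0,"translation":[0,-0.1,-9],"turn":[0,0,0]},
  {"claw":0,"translation":[0,-0.1,-9],"turn":[0,0,0]},
  {"claw":0,"translation":[0,-0.1,-9],"turn":[0,0,0]},
])

```text
clock: 31.25
ee_pos: [0.5124, -0.2357, 0.2761]
orientation: [3.139, -0.003, -2.971]
wrist_force: [0.0, 0.5, -1.9]
gripper_width: 0.0275
finger_force: 39.8
```

```bash
python3 spots.py; python3 - <<'E'
from h import *
H=[3.1416,0,-2.971]; print(r.get_obs()['q'],pose()[:3,3],r.get_obs()['orientation'])
plan([.522,-.0555,.27],H);plan([.522,-.0555,.243],H)
E
```

```text
top [383 212] [381.2 210.7] [[ 0.5171 -0.2297  0.107 ]] [ 0.439 -0.112  0.672]
top [328 206] [328.4 205.9] [[ 0.5234 -0.0579  0.147 ]] [ 0.524 -0.057  0.141]
scene [149 224] [148.1 224.6] [[ 0.5147 -0.238   0.107 ]] [ 0.516 -0.235  0.109]
scene [221 203] [220.7 202.5] [[ 0.5221 -0.0545  0.147 ]] [ 0.526 -0.054  0.149]
[-6.45236580e-01  8.71061446e-02  1.48497071e+00 -1.75051504e-04
  1.57254645e+00 -2.38658511e+00] [ 0.51270247 -0.23592661  0.27687664] [ 3.13950549e+00 -2.20437212e-03 -2.97103819e+00]
shift cm [-3.98 17.62  0.72] turn [ 0.002 -0.002 -0.   ]
shift cm [-3.99 17.62  3.42] turn [ 0.002 -0.002 -0.   ]
```

Request:
play_rows([
  {"claw":0,"translation":[-1,4.5,0.2],"turn":[0,0,0]},
  {"claw":0,"translation":[-2,9,0.4],"turn":[0,0,0]},
  {"claw":0,"translation":[-3,13.5,0.6],"turn":[0,0,0]},
  {"claw":0,"translation":[-3.98,17.6,0.7],"turn":[0,0,0]},
  {"claw":0,"translation":[-3.98,17.6,0.7],"turn":[0,0,0]},
  {"claw":0,"translation":[-3.98,17.6,0.7],"turn":[0,0,0]},
  {"claw":0,"translation":[-3.98,17.6,2.4],"turn":[0,0,0]},
  {"claw":0,"translation":[-3.98,17.6,3.3],"turn":[0,0,0]},
  {"claw":0,"translation":[-3.98,17.6,3.3],"turn":[0,0,0]},
  {"claw":0,"translation":[-3.98,17.6,3.3],"turn":[0,0,0]},
  {"claw":0,"translation":[-3.98,17.6,3.3],"turn":[0,0,0]},
  {"claw":0,"translation":[-3.98,17.6,3.3],"turn":[0,0,0]},
])

```text
clock: 32.55
ee_pos: [0.523, -0.0564, 0.2461]
orientation: [-3.141, 0.001, -2.971]
wrist_force: [0.2, -0.1, -2.0]
gripper_width: 0.0273
finger_force: 39.8
```

```bash
python3 - <<'E'
from h import *
s=cap('scene'); o=r.get_obs(); print(o['ee_pos'],o['orientation'])
plan([.522,-.0555,.190+.040],[3.1416,0,-2.971])
g=s['img'][190:206,208:232].astype(int); m=(g[...,0]-g[...,2]); v,u=np.where(m>40)
if len(u): e=np.array([[u[v>=v.max()-1].mean()+208, v.max()+190.5]]); print(len(u),e,ray(s,e,o['ee_pos'][2]-.0868))
E
```

```text
[ 0.52288926 -0.05628994  0.24600175] [-3.14147302e+00  4.35915042e-04 -2.97120476e+00]
shift cm [0.07 0.09 1.6 ] turn [-0.  0. -0.]
115 [[208.  205.5]] [[ 0.54160202 -0.08646349  0.15920175]]
```

Request:
play_rows([
  {"claw":0,"translation":[0.1,0.15,0.6],"turn":[0,0,0]},
  {"claw":0,"translation":[0.1,0.15,1.1],"turn":[0,0,0]},
  {"claw":0,"translation":[0.1,0.15,1.5],"turn":[0,0,0]},
  {"claw":0,"translation":[0.1,0.15,1.7],"turn":[0,0,0]},
  {"claw":0,"translation":[0.1,0.15,1.7],"turn":[0,0,0]},
  {"claw":0,"translation":[0.1,0.15,1.7],"turn":[0,0,0]},
  {"claw":0,"translation":[0.1,0.15,1.7],"turn":[0,0,0]},
  {"claw":0,"translation":[0.1,0.15,1.7],"turn":[0,0,0]},
])

```text
clock: 33.4
ee_pos: [0.5214, -0.0547, 0.2286]
orientation: [3.141, -0.0, -2.971]
wrist_force: [-1.0, 0.6, -0.4]
gripper_width: 0.0274
finger_force: 39.8
```

```bash
python3 - <<'E'
from h import *
o=r.get_obs(); print(o['ee_pos'],o['orientation'],o['wrist_force'],o['gripper_width'])
s=cap('scene'); save({'img':cv2.resize(s['img'][160:250,140:260],(640,480))},'p5.png')
E
```

```text
[ 0.52139976 -0.0547017   0.22856123] [ 3.14121970e+00 -2.53602432e-04 -2.97098381e+00] [-1.0232677   0.64157349 -0.38803735] 0.02743423881611329
```

View pics/p5.png

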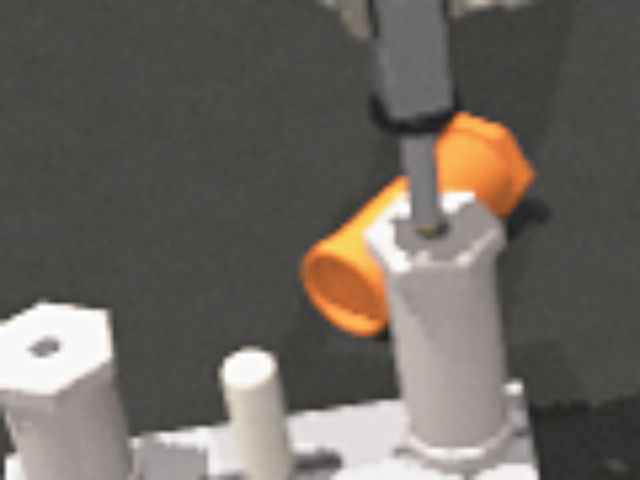

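The nib rests on the tall bowl's spot (about 430,232 in the crop). I'll hold, then lift.

Request:
play_rows([
  {"claw":0,"translation":[0,0,0],"turn":[0,0,0]},
  {"claw":0,"translation":[0,0,0],"turn":[0,0,0]},
  {"claw":0,"translation":[0,0,0],"turn":[0,0,0]},
  {"claw":0,"translation":[0,0,0],"turn":[0,0,0]},
  {"claw":0,"translation":[0,0,0],"turn":[0,0,0]},
  {"claw":0,"translation":[0,0,0],"turn":[0,0,0]},
  {"claw":0,"translation":[0,0,0],"turn":[0,0,0]},
  {"claw":0,"translation":[0,0,0],"turn":[0,0,0]},
  {"claw":0,"translation":[0,0,-3],"turn":[0,0,0]},
  {"claw":0,"translation":[0,0,-5],"turn":[0,0,0]},
  {"claw":0,"translation":[0,0,-5],"turn":[0,0,0]},
  {"claw":0,"translation":[0,0,-5],"turn":[0,0,0]},
  {"claw":0,"translation":[0,0,-5],"turn":[0,0,0]},
  {"claw":0,"translation":[0,0,-5],"turn":[0,0,0]},
])

```text
clock: 34.85
ee_pos: [0.5206, -0.0545, 0.2766]
orientation: [3.14, -0.003, -2.971]
wrist_force: [0.8, 0.2, -1.7]
gripper_width: 0.0273
finger_force: 39.8
```

```bash
python3 foot.py .523 -.056 .135 .16 .04;python3 foot.py .514 -.2385 .095 .125 .04; python3 - <<'E'
from h import *
H=[3.1416,0,-2.971]; print(r.get_obs()['q'],pose()[:3,3],r.get_obs()['orientation'])
plan([.4312,-.3805,.26],H);plan([.4312,-.3805,.135],H)
E
```

```text
top 126 zmed 0.1471 slope [0.047 0.002] rect 508 -62 [31. 52.] spot 14 [ 0.5104 -0.049   0.1457]
scene 367 zmed 0.1472 slope [-0.084  0.005] rect 524 -53 [58. 64.] spot 19 [ 0.5249 -0.0472  0.1462]
top 275 zmed 0.107 slope [-0.008 -0.01 ] rect 516 -243 [56. 63.] spot 11 [ 0.5109 -0.24    0.1078]
scene 381 zmed 0.1074 slope [-0.085 -0.018] rect 515 -238 [65. 55.] spot 0 
[-3.35498817e-01 -2.17415558e-02  1.59471223e+00  1.33252543e-04
  1.57020720e+00 -2.07686826e+00] [ 0.52109854 -0.05466691  0.2777827 ] [ 3.14070767e+00 -1.32193355e-03 -2.97101914e+00]
shift cm [ 14.39 -30.59   1.77] turn [ 0.001 -0.001 -0.   ]
shift cm [ 14.37 -30.6   14.27] turn [ 0.001 -0.001 -0.   ]
```

Request:
play_rows([
  {"claw":0,"translation":[2.1,-4.5,0],"turn":[0,0,0]},
  {"claw":0,"translation":[4.2,-9,0],"turn":[0,0,0]},
  {"claw":0,"translation":[6.3,-13.4,0],"turn":[0,0,0]},
  {"claw":0,"translation":[8.4,-17.9,0],"turn":[0,0,0]},
  {"claw":0,"translation":[10.5,-22.3,0],"turn":[0,0,0]},
  {"claw":0,"translation":[12.6,-26.8,0],"turn":[0,0,0]},
  {"claw":0,"translation":[14.37,-30.6,1.8],"turn":[0,0,0]},
  {"claw":0,"translation":[14.37,-30.6,1.8],"turn":[0,0,0]},
  {"claw":0,"translation":[14.37,-30.6,6],"turn":[0,0,0]},
  {"claw":0,"translation":[14.37,-30.6,10],"turn":[0,0,0]},
  {"claw":0,"translation":[14.37,-30.6,13],"turn":[0,0,0]},
  {"claw":0,"translation":[14.37,-30.6,14.2],"turn":[0,0,0]},
  {"claw":0,"translation":[14.37,-30.6,14.2],"turn":[0,0,0]},
  {"claw":0,"translation":[14.37,-30.6,14.2],"turn":[0,0,0]},
  {"claw":0,"translation":[14.37,-30.6,14.2],"turn":[0,0,0]},
  {"claw":0,"translation":[14.37,-30.6,14.2],"turn":[0,0,0]},
])

```text
clock: 36.65
ee_pos: [0.4324, -0.3817, 0.1383]
orientation: [-3.139, 0.001, -2.971]
wrist_force: [0.3, 0.6, -1.2]
gripper_width: 0.0277
finger_force: 39.8
```

```bash
python3 - <<'E'
from h import *
o=r.get_obs(); print(o['ee_pos'],o['orientation'],o['wrist_force'])
plan([.4310,-.3807,.1215],[3.1416,0,-2.971])
E
```

```text
[ 0.43244183 -0.38167471  0.13830597] [-3.13892677e+00  1.05840501e-03 -2.97093722e+00] [ 0.25848828  0.60880579 -1.18471424]
shift cm [0.13 0.13 1.68] turn [-0.003  0.001  0.   ]
```

Request:
play_rows([
  {"claw":0,"translation":[0.05,0.05,0.6],"turn":[0,0,0]},
  {"claw":0,"translation":[0.05,0.05,1.0],"turn":[0,0,0]},
  {"claw":0,"translation":[0.05,0.05,1.3],"turn":[0,0,0]},
  {"claw":0,"translation":[0.05,0.05,1.45],"turn":[0,0,0]},
  {"claw":0,"translation":[0.05,0.05,1.45],"turn":[0,0,0]},
  {"claw":0,"translation":[0.05,0.05,1.45],"turn":[0,0,0]},
  {"claw":0,"translation":[0.05,0.05,1.45],"turn":[0,0,0]},
  {"claw":0,"translation":[0.05,0.05,1.45],"turn":[0,0,0]},
  {"claw":0,"translation":[0.05,0.05,1.45],"turn":[0,0,0]},
])

```text
clock: 37.55
ee_pos: [0.431, -0.3803, 0.1219]
orientation: [3.141, -0.0, -2.971]
wrist_force: [-0.5, -0.1, -0.8]
gripper_width: 0.0274
finger_force: 39.8
```

Request:
play_rows([
  {"claw":0,"translation":[0,0,0],"turn":[0,0,0]},
  {"claw":0,"translation":[0,0,0],"turn":[0,0,0]},
  {"claw":0,"translation":[0,0,0],"turn":[0,0,0]},
  {"claw":0,"translation":[0,0,0],"turn":[0,0,0]},
  {"claw":0,"translation":[0,0,0],"turn":[0,0,0]},
  {"claw":0,"translation":[0,0,0],"turn":[0,0,0]},
])

```text
clock: 38.15
ee_pos: [0.431, -0.3803, 0.1218]
orientation: [3.141, -0.0, -2.971]
wrist_force: [0.2, 0.9, 1.0]
gripper_width: 0.0277
finger_force: 39.8
```

```bash
python3 - <<'E'
from h import *
o=r.get_obs(); print(o['ee_pos'],o['orientation'],o['wrist_force'])
H=[3.1416,0,-2.971]
plan([.556,-.3546,.235],H); plan([.556,-.3546,.19],H)
s=cap('scene'); save({'img':cv2.resize(s['img'][200:280,60:166],(640,480))},'p6.png')
E
```

```text
[ 0.43102012 -0.38025059  0.12181403] [ 3.14123521e+00 -4.92283444e-04 -2.97099249e+00] [0.17625553 0.90603538 1.03200383]
shift cm [-12.75   0.41 -11.32] turn [ 0. -0.  0.]
shift cm [-12.75   0.41  -6.82] turn [ 0. -0.  0.]
```

View pics/p6.png

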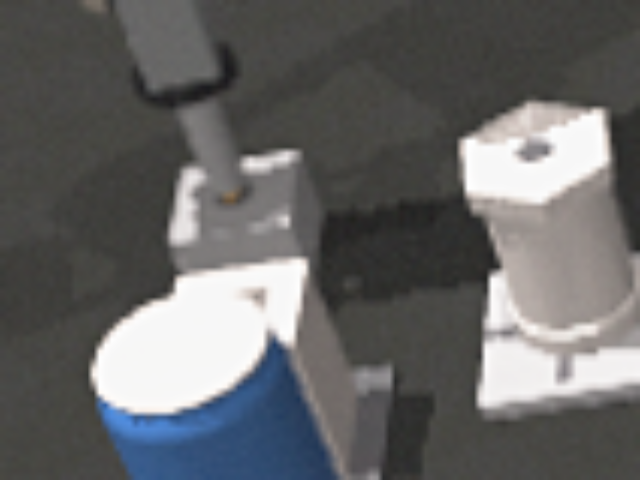

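The nib is on the reference spot (about 232,197). Next I carry the probe back over the holder.

Request:
play_rows([
  {"claw":0,"translation":[0,0,-4],"turn":[0,0,0]},
  {"claw":0,"translation":[0,0,-8],"turn":[0,0,0]},
  {"claw":0,"translation":[0,0,-11.3],"turn":[0,0,0]},
  {"claw":0,"translation":[0,0,-11.3],"turn":[0,0,0]},
  {"claw":0,"translation":[-4.3,0.14,-11.3],"turn":[0,0,0]},
  {"claw":0,"translation":[-8.6,0.28,-11.3],"turn":[0,0,0]},
  {"claw":0,"translation":[-12.75,0.41,-11.3],"turn":[0,0,0]},
  {"claw":0,"translation":[-12.75,0.41,-11.3],"turn":[0,0,0]},
  {"claw":0,"translation":[-12.75,0.41,-9],"turn":[0,0,0]},
  {"claw":0,"translation":[-12.75,0.41,-7.4],"turn":[0,0,0]},
  {"claw":0,"translation":[-12.75,0.41,-7.4],"turn":[0,0,0]},
  {"claw":0,"translation":[-12.75,0.41,-7.4],"turn":[0,0,0]},
  {"claw":0,"translation":[-12.75,0.41,-7.4],"turn":[0,0,0]},
  {"claw":0,"translation":[-12.75,0.41,-7.4],"turn":[0,0,0]},
  {"claw":0,"translation":[-12.75,0.41,-7.4],"turn":[0,0,0]},
  {"claw":0,"translation":[-12.75,0.41,-7.4],"turn":[0,0,0]},
])

```text
clock: 39.8
ee_pos: [0.5562, -0.3548, 0.1963]
orientation: [-3.141, 0.0, -2.971]
wrist_force: [0.3, -0.2, -0.8]
gripper_width: 0.0278
finger_force: 39.9
```

```bash
python3 - <<'E'
from h import *
o=r.get_obs(); print(o['ee_pos'],o['orientation'],o['wrist_force'])
plan([.556,-.3546,.16],[3.1416,0,-2.971])
plan([.556,-.3546,.0988],[3.1416,0,-2.971])
E
```

```text
[ 0.5561757  -0.35479133  0.19634522] [-3.14122497e+00  9.97823643e-05 -2.97108074e+00] [ 0.33044688 -0.15309116 -0.75153453]
shift cm [0.01 0.02 3.63] turn [-0.  0. -0.]
shift cm [0.02 0.03 9.75] turn [-0.  0. -0.]
```

Request:
play_rows([
  {"claw":0,"translation":[0,0,1.2],"turn":[0,0,0]},
  {"claw":0,"translation":[0,0,2.4],"turn":[0,0,0]},
  {"claw":0,"translation":[0,0,3.6],"turn":[0,0,0]},
  {"claw":0,"translation":[0,0,3.6],"turn":[0,0,0]},
  {"claw":0,"translation":[0,0,3.6],"turn":[0,0,0]},
])

```text
clock: 40.3
ee_pos: [0.5556, -0.3542, 0.1588]
orientation: [3.14, -0.001, -2.971]
wrist_force: [-0.3, -0.7, -0.9]
gripper_width: 0.0274
finger_force: 39.9
```

```bash
python3 - <<'E'
from h import *
o=r.get_obs(); print(o['ee_pos'],o['orientation'],o['wrist_force'])
E
```

```text
[ 0.55561317 -0.35420937  0.15880811] [ 3.13987356e+00 -1.46817846e-03 -2.97102435e+00] [-0.30667256 -0.69848222 -0.88822272]
```

Request:
play_rows([
  {"claw":0,"translation":[-0.02,-0.03,1.5],"turn":[0,0,0]},
  {"claw":0,"translation":[-0.02,-0.03,3.0],"turn":[0,0,0]},
  {"claw":0,"translation":[-0.02,-0.03,4.5],"turn":[0,0,0]},
  {"claw":0,"translation":[-0.02,-0.03,5.4],"turn":[0,0,0]},
  {"claw":0,"translation":[-0.02,-0.03,5.85],"turn":[0,0,0]},
  {"claw":0,"translation":[-0.02,-0.03,5.85],"turn":[0,0,0]},
  {"claw":0,"translation":[-0.02,-0.03,5.85],"turn":[0,0,0]},
  {"claw":0,"translation":[-0.02,-0.03,5.85],"turn":[0,0,0]},
])

```text
clock: 41.1
ee_pos: [0.5567, -0.3552, 0.1022]
orientation: [-3.141, 0.0, -2.971]
wrist_force: [-0.1, 0.2, -2.0]
gripper_width: 0.0277
finger_force: 39.9
```

```bash
python3 - <<'E'
from h import *
o=r.get_obs(); print(o['ee_pos'],o['orientation'],o['wrist_force'])
E
```

```text
[ 0.55667387 -0.35523914  0.10217783] [-3.14075671e+00  4.83565521e-04 -2.97100573e+00] [-0.08718018  0.18338733 -1.96716767]
```

Request:
play_rows([
  {"claw":0,"translation":[0,0,0.25],"turn":[0,0,0]},
  {"claw":0,"translation":[0,0,0.25],"turn":[0,0,0]},
  {"claw":0,"translation":[0,0,0.25],"turn":[0,0,0]},
  {"claw":0.6,"translation":[0,0,0.25],"turn":[0,0,0]},
  {"claw":0.65,"translation":[0,0,0.25],"turn":[0,0,0]},
  {"claw":0.65,"translation":[0,0,0.25],"turn":[0,0,0]},
  {"claw":0.65,"translation":[0,0,0.25],"turn":[0,0,0]},
  {"claw":0.65,"translation":[0,0,-3],"turn":[0,0,0]},
  {"claw":0.65,"translation":[0,0,-7],"turn":[0,0,0]},
  {"claw":0.65,"translation":[0,0,-12],"turn":[0,0,0]},
  {"claw":0.65,"translation":[0,0,-17],"turn":[0,0,0]},
  {"claw":0.65,"translation":[4,3,-22],"turn":[0,0,0]},
  {"claw":0.65,"translation":[8,6,-24],"turn":[0,0,0]},
  {"claw":0.65,"translation":[8,6,-24],"turn":[0,0,0]},
  {"claw":0.65,"translation":[8,6,-24],"turn":[0,0,0]},
  {"claw":0.65,"translation":[8,6,-24],"turn":[0,0,0]},
])

```text
clock: 42.7
ee_pos: [0.4676, -0.3095, 0.3411]
orientation: [-3.142, 0.0, -2.971]
wrist_force: [-0.1, -0.2, -0.9]
gripper_width: 0.0604
finger_force: 0.0
```

```bash
python3 foot.py .523 -.056 .135 .16 .04;python3 foot.py .514 -.2385 .095 .125 .04; python3 - <<'E'
from h import *
c=cap('wrist'); X=cloud(c).reshape(-1,3); q=X[(X[:,2]>.135)&(X[:,2]<.17)&(np.hypot(X[:,0]-.557,X[:,1]+.355)<.03)]; print('probe',len(q),np.median(q,0) if len(q) else '')
if len(q)>5: print(cv2.minAreaRect((q[:,:2]*1000).astype(np.float32)))
w=c; s=cap('scene'); im=np.zeros((420,800,3),np.uint8); im[:,:400]=cv2.resize(s['img'][170:300,70:250],(400,420)); im[:,400:]=cv2.resize(w['img'],(400,420)); save({'img':im},'fin.png')
E
```

```text
top 297 zmed 0.1473 slope [0.002 0.003] rect 521 -58 [62. 56.] spot 18 [ 0.5141 -0.0548  0.1445]
scene 373 zmed 0.1472 slope [-0.085  0.008] rect 525 -53 [62. 56.] spot 4 [ 0.5328 -0.0254  0.1376]
top 275 zmed 0.1078 slope [ 0.001 -0.013] rect 515 -241 [56. 61.] spot 23 [ 0.5066 -0.2404  0.1075]
scene 379 zmed 0.1074 slope [-0.078 -0.016] rect 516 -238 [63. 57.] spot 10 [ 0.5073 -0.2412  0.1077]
probe 378 [ 0.55266654 -0.35122376  0.15026339]
((556.9720458984375, -354.02056884765625), (27.674713134765625, 27.220325469970703), 9.675872802734375)
```

View pics/fin.png

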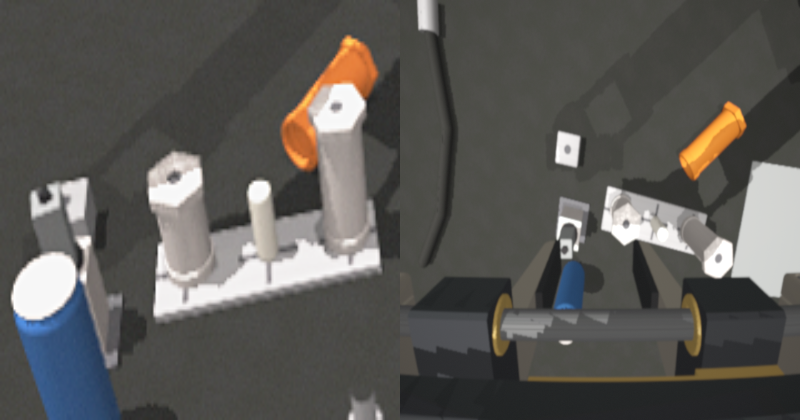

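Both bowls stand on the rack. The probe is back in its holder with its top at 0.150 m, the same height as at the start.

```bash
python3 -c "
from cell import hand_in
print(hand_in())"
```

```text
the job is handed in; nothing more can be done
None
```

The job is handed in, with no verdict returned: the short and tall bowls (no medium was present) stand mouth down on the rack, the probe touched reference, short, tall and reference in that order, and it is back home in its holder.

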